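# Sort clock weights on the trip balance

## Robot

A 6-joint arm with a two-finger parallel gripper is mounted at the origin on the work surface. World frame = base frame: x ahead of the robot, y to its left, z up, the work surface at z = 0. Lengths are in mm, angles in degrees, forces in N, time in s.
With the tool pointing down it reaches from about 250 to 725 mm from the base axis. Payload 9.7 kg.
Tool frame: the origin (TCP) lies at the very end of the fingers, on their centre line; the grasp point (between the pads) lies grip_point_offset behind it (grip_point_offset is the distance from the TCP to the grasp point, in mm); z points along the fingers, y is the line along which they close (so a half turn about z gives the same grasp; the last joint's range is limited). The gripper opens to 85 mm and grips with 20 to 120 N. Pads are 22 mm wide; open, the fingers measure 114 mm over their backs; the gripper's body (76 mm by 85 mm) begins 54 mm behind the grasp point. The pads swing forward as they close: fully open they stand 13 mm farther back than shut.
Start: joints at [-76.662, 4.979, 10.078, 95.1, 0, 90], TCP at [126.884, -535.161, 231.284] pointing down, gripper open.
Joint ranges: [-179.16, 179.16], [-48.56, 103.87], [-65.8, 70.77], [-126.05, 130.52], [-82.76, 87.17], [-180, 180]. Speed limits (degrees/s): [127.2, 127.2, 147.25, 180, 180, 180].

## Interface

Orientations are given as a 3x3 rotation matrix whose columns are the frame's x, y, z axes.
In Python, from workcell import sense, camera, calibration, finish_job, grip_point_offset gives the robot as it stands.
- The arm moves only by the tool jog_arm, never from a script. Its argument "increments" is a list of rows, each a list of 7 numbers: the shift along the tool's x, y, z in m, then the turn, a rotation vector about the tool's x, y, z in degrees, then the closure, from -1 (fully open) to 1 (shut). A call has 1 to 5 rows; each row is the pose to reach, as a shift and turn from the pose commanded when the call began, along the tool's axes at that moment; what a row does not reach only later rows make up. A row lasts 1/10 s, in which the tool goes at most 50 mm and 8.59 degrees, less where a joint would pass 70% of its speed; a pose out of reach is approached as far as the arm can. A call with a gripper value outside its range is refused whole. The fingers move at their own pace and stop on an object; "squeeze" is the grip in N (left out, the last holds). Time passes only in rows, so rows that repeat a pose let the fingers close. It gives the time, the measured TCP pose, the force, the opening and the grip force at its end, in the units of the state.
- sense(): the state, without advancing time (a new reading comes with each control period).
- camera(name): name is "side" or "top"; returns (picture, depth): 480x640x3 uint8, red, green, blue; 480x640 float32, mm along the optical axis (not along the pixel's ray), 0 where there is no reading.
- calibration(name): a dict with "camera_matrix" (3x3 intrinsics, pixels), "world_from_camera" (4x4, takes a point from camera to world coordinates). Camera axes: x right, y down, z forward; pixel columns grow to the right and rows downward; lengths in mm; the calibration is good to about 2 mm. A picture is of the moment at which its call begins. calibration takes no time and is no camera call.
- finish_job(): hands the job in; it is judged then, once.
The state is a dict: "clock": time; "qpos": joint angles; "qd": joint speeds; "effort": joint torques, N m; "tool_pos": TCP position; "tcp_rot": TCP orientation; "force": force on the tool from outside, world axes, zero at the start; "torque": the same for the moment, N m; "grip_width": finger opening in mm; "finger_force": force on a finger pad.
Only numpy, scipy, OpenCV 4.12 (cv2) and the standard library are available. Lean on these libraries where they do the work, as an engineer would, in place of code of your own. Each camera call takes 0.05 s, during which the arm holds its last target. There are 200 camera calls.

## Task

Sort the brass clock weights on the mat into heavy and light: push the lid of the wooden case up and back until it stays open by itself, set the steel 500 g check weight on one pan of the balance and try each clock weight against it on the other pan. Put the ones heavier than the check weight in the wooden case and the lighter ones in the steel tray. When all are sorted, put the check weight back in its hole in the wooden block, leave the case open, and leave the other things on the bench where they are.

Things in the scene. Friction and masses are not known exactly. Their poses are not given: they have to be found in the camera images.
- weight_1: Brass clock weight, one of up to five that look exactly alike (only some are there; an absent one reads None): an upright cylinder 44 mm in diameter and 52 mm tall with a small thin wire hook on top up to 70 mm. Starts standing on the black mat (3 mm thick). Origin: middle of the cylinder, 26 mm above its underside; z axis along the cylinder towards the hook. A light one weighs 340 to 420 g, a heavy one 590 to 720 g; which are which is not marked.
- weight_2: Brass clock weight, one of up to five that look exactly alike (only some are there; an absent one reads None): an upright cylinder 44 mm in diameter and 52 mm tall with a small thin wire hook on top up to 70 mm. Starts standing on the black mat (3 mm thick). Origin: middle of the cylinder, 26 mm above its underside; z axis along the cylinder towards the hook. A light one weighs 340 to 420 g, a heavy one 590 to 720 g; which are which is not marked.
- weight_3: Brass clock weight, one of up to five that look exactly alike (only some are there; an absent one reads None): an upright cylinder 44 mm in diameter and 52 mm tall with a small thin wire hook on top up to 70 mm. Starts standing on the black mat (3 mm thick). Origin: middle of the cylinder, 26 mm above its underside; z axis along the cylinder towards the hook. A light one weighs 340 to 420 g, a heavy one 590 to 720 g; which are which is not marked.
- weight_4: Brass clock weight, one of up to five that look exactly alike (only some are there; an absent one reads None): an upright cylinder 44 mm in diameter and 52 mm tall with a small thin wire hook on top up to 70 mm. Starts standing on the black mat (3 mm thick). Origin: middle of the cylinder, 26 mm above its underside; z axis along the cylinder towards the hook. A light one weighs 340 to 420 g, a heavy one 590 to 720 g; which are which is not marked.
- weight_5: Brass clock weight, one of up to five that look exactly alike (only some are there; an absent one reads None): an upright cylinder 44 mm in diameter and 52 mm tall with a small thin wire hook on top up to 70 mm. Starts standing on the black mat (3 mm thick). Origin: middle of the cylinder, 26 mm above its underside; z axis along the cylinder towards the hook. A light one weighs 340 to 420 g, a heavy one 590 to 720 g; which are which is not marked.
- check_weight: The 500 g check weight: plain steel cylinder 42 mm in diameter and 45 mm tall with a round steel knob (26 mm) on top, 63 mm tall in all; the largest on the wooden weight block, standing in its round hole at the start. Origin: centre of its underside; z axis up.
- block: Dark wooden weight block, 70 x 190 x 22 mm, fixed, with one round hole for the check weight and three smaller knob weights fixed in a row beside it (on the -y side). Origin: centre of its underside; z up.
- block_hole0 (a point): Centre of the mouth of the check weight's hole, level with the block's top (22 mm above the bench). The hole is 50 mm in diameter and 12 mm deep.
- balance: Two-pan trip balance, fixed, grey base 100 x 240 mm, with two bright pans 112 mm in diameter side by side along its y axis and a small upright scale plate (58 mm wide, top 136 mm above the bench) with a pointer between them. Origin: centre of its underside; y axis points to the left pan. Pan centres lie 95 mm either side.
- beam (a joint): Tilt of the beam in rad: 0 level, positive when the left pan is up and the right pan down, negative when the left pan is down. Stops at +-0.11 (a pan 10 mm up or down). A light spring levels it when both pans are empty; a difference of 50 g or more takes it to a stop in about a second. The pans stay level themselves.
- pan_left: Left pan (+y of the balance). Origin: centre of the pan's upper surface, 100 mm above the bench when the beam is level; the pan is flat inside to 49 mm from its centre, with a rim 5 mm high.
- pan_right: Right pan (-y of the balance), same as the left.
- case: Plywood case, fixed, 180 (x) x 200 (y) x 75 mm, walls and floor 8 mm thick, so 164 x 184 mm inside. Origin: centre of its underside; x axis points from its front (with the lift tab) to its hinge side; z up.
- case_lid (a joint): Opening angle of the case's lid in rad: 0 shut, 1.92 leaning back against its stop. The lid is a plywood panel 12 mm thick, 0.35 kg; left alone below about 1.5 it falls shut, above about 1.55 it falls back and stays open by itself.
- lid_hinge (a point): Middle of the lid's hinge axis, on the upper edge of the case's far side (75 mm above the bench); the axis runs along the case's y axis.
- lid_tab (a point): Middle of the steel lift tab that sticks out 34 mm from the middle of the lid's front edge: a flat plate 36 mm wide (along the case's y axis) and 8 mm thick. This point lies 201 mm from the hinge axis, 19 mm out from the lid's edge, 81 mm above the bench when shut; it swings with the lid and can be pinched from above by its two sides or pushed up from below.
- tray: Shallow steel tray, fixed, 160 (x) x 200 (y) mm, walls 3 mm thick and 22 mm high, floor 3 mm thick. Origin: centre of its underside; z up.
- oil_jar: Bystander: glass oil jar, 30 mm in diameter, 34 mm tall, on the mat. Origin: underside.
- bob: Bystander: brass disc, 48 mm in diameter, 12 mm thick, lying on the mat. Origin: underside.
- loupe: Bystander: black eyeglass, 34 mm in diameter, 30 mm tall, beside the balance. Origin: underside.
- screwdriver: Bystander: small steel screwdriver, 122 mm long, lying on the front of the mat.
- tweezers: Bystander: steel tweezers, 120 mm long, lying beside the balance.
Not all that is in view belongs to the job. What is shaped like the check_weight but blue or purple is not meant.

How it is judged:
By the outcome, as a careful person would: the job done as asked, in the order asked, and still so for the second after the job is handed in, with the robot touching nothing.
Of weight_1, weight_2, weight_3, weight_4, weight_5 only 3 to 5 are there at a start; the rules pass over those that are not, and their reading is None.
At some moment in a run one of weight_1, weight_2, weight_3, weight_4, weight_5 may be knocked a few centimetres aside while the robot is not near it.
Once in a run the grip may slacken for a moment while it holds something.
It also fails if it takes over 210 s, if anything falls off the work surface, if the arm or the gripper's body presses on something with over 40 N, if the wrist force passes 120 N, or if a joint passes its speed limit or range.

## Working session

There is one attempt and no reset: what is moved stays moved. The work goes in short steps, Python scripts to look and compute and a tool call to move; the robot and the scene stay as the last step left them, time stands still between calls to the robot, and variables do not carry over. Pictures are saved under pics/ and viewed, at most 14 in all, crops included, and the job is handed in when it is done.

Besides the shell and the picture viewer there is one more tool, called after "Call:" as name(argument=value, ...) on one line, values as JSON. jog_arm: Moves the arm, as the interface text tells. Its arguments: {"type":"object","properties":{"increments":{"type":"array","items":{"type":"array","items":{"type":"number"}}},"squeeze":{"type":"number"}},"required":["increments"]}

```bash
mkdir -p pics; ls; cat > h.py <<'E'
import numpy as np, cv2
from workcell import sense, camera, calibration, finish_job, grip_point_offset
def cloud(name):
    p,d=camera(name); c=calibration(name); K=np.array(c["camera_matrix"]); T=np.array(c["world_from_camera"])
    v,u=np.mgrid[:480,:640]
    P=np.stack([(u-K[0,2])/K[0,0]*d,(v-K[1,2])/K[1,1]*d,d],-1)@T[:3,:3].T+T[:3,3]
    P[d==0]=np.nan
    return p,P
def save(n,p): cv2.imwrite(f"pics/{n}.png",p[:,:,::-1])
E
python3 - <<'E'
from h import *
print(grip_point_offset, sense())
for n in("top","side"):
    p,P=cloud(n); save(n+"0",p); np.save(n+"0.npy",P); print(np.round(calibration(n)["world_from_camera"],2))
E
```

```text
pics
18.700000000000003 {'clock': 0.0, 'qpos': array([-7.66614136e+01,  5.00933066e+00,  1.00331972e+01,  9.50994279e+01,
       -1.13265841e-03,  8.99996939e+01]), 'qd': array([-0.0701961 ,  0.08918883, -0.00656895,  0.10479808,  0.06361589,
        0.0796689 ]), 'effort': array([-4.20400493e-04, -5.20389318e+01,  4.64799428e+01,  1.65115652e-02,
        1.90960975e-05,  1.58943084e-05]), 'tool_pos': array([ 126.82734697, -534.93252356,  230.58879159]), 'tcp_rot': array([[ 9.73022484e-01,  2.30710079e-01, -3.23488067e-04],
       [ 2.30710305e-01, -9.73021644e-01,  1.27865821e-03],
       [-1.97615556e-05, -1.31879521e-03, -9.99999130e-01]]), 'force': array([-0.48316953,  0.48792884, -0.26251382]), 'torque': array([-0.02737785,  0.01160872, -0.03520228]), 'finger_force': 0.0, 'grip_width': 85.53483883131864}
[[ 0.00000e+00 -9.90000e-01  1.20000e-01  3.44350e+02]
 [-1.00000e+00  0.00000e+00  1.00000e-02 -5.62500e+01]
 [-1.00000e-02 -1.20000e-01 -9.90000e-01  1.52005e+03]
 [ 0.00000e+00  0.00000e+00  0.00000e+00  1.00000e+00]]
[[ 9.40000e-01 -2.70000e-01  2.00000e-01  2.70840e+02]
 [-3.30000e-01 -7.20000e-01  6.10000e-01 -7.74090e+02]
 [-2.00000e-02 -6.40000e-01 -7.70000e-01  1.03855e+03]
 [ 0.00000e+00  0.00000e+00  0.00000e+00  1.00000e+00]]
```

View pics/top0.png

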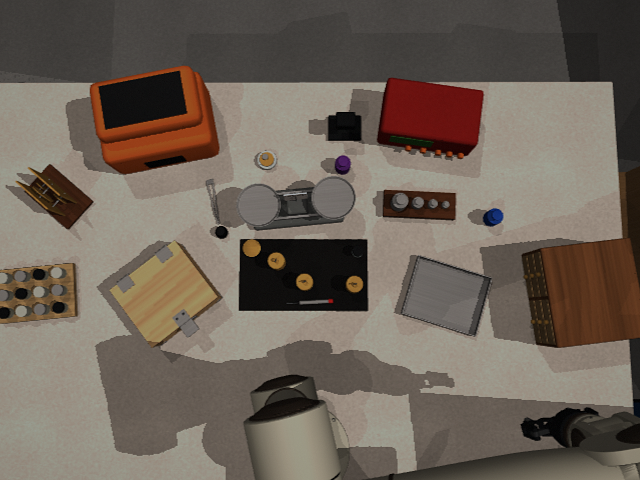

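View pics/side0.png

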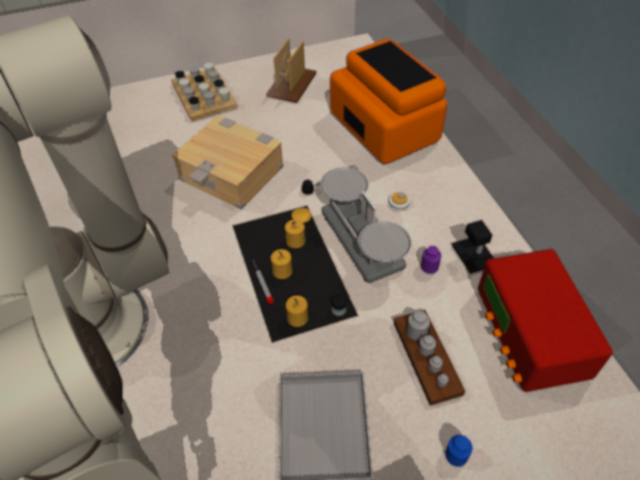

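Top view: three brass weights at (276,261), (304,282), (354,284); bob at (252,248). Pans are at (259,204) and (333,199), the check weight at (400,201), the tray at (445,295), and the case at (162,293) with its tab at (187,322).

```bash
python3 - <<'E'
from h import *
P=np.load("top0.npy")
def blob(n,u,v,zlo,zhi,r=14):
    Q=P[v-r:v+r+1,u-r:u+r+1].reshape(-1,3); Q=Q[(Q[:,2]>zlo)&(Q[:,2]<zhi)]
    mn,mx=np.nanpercentile(Q,[2,98],axis=0)
    print(n,len(Q),np.round(np.nanmean(Q,0),1),'mid',np.round((mn+mx)/2,1),'size',np.round(mx-mn,1))
for i,(u,v) in enumerate([(276,261),(304,282),(354,284)]): blob(f"w{i}",u,v,45,62,16)
blob("bob",252,248,8,25); blob("jar",358,248,25,45)
blob("check",400,201,35,52,16);blob("knob",400,201,55,72,16)
blob("panL",259,204,90,112,26); blob("panR",333,199,90,112,26)
blob("loupe",222,232,20,40); blob("plate",296,200,120,145,25)
Q=P[235:350,95:225].reshape(-1,3); m=(Q[:,2]>78)&(Q[:,2]<100)
q=Q[m]; print("lid",q.mean(0).round(1), np.round(cv2.boxPoints(cv2.minAreaRect(q[:,:2].astype(np.float32))),1).tolist())
Q=P[310:336,174:202].reshape(-1,3); 
for (u,v) in [(184,318),(187,322),(190,327),(194,332),(160,290),(140,300)]: print(u,v,P[v,u].round(1))
Q=P[245:345,390:500].reshape(-1,3); q=Q[(Q[:,2]>15)&(Q[:,2]<30)]
r=cv2.minAreaRect(q[:,:2].astype(np.float32)); print("tray",r)
Q=P[180:230,375:465].reshape(-1,3); q=Q[(Q[:,2]>16)&(Q[:,2]<28)]
print("block",cv2.minAreaRect(q[:,:2].astype(np.float32)))
Q=P[235:315,235:372].reshape(-1,3);print("mat z",np.nanmedian(Q[:,2]))
E
```

```text
w0 212 [481.3  65.3  56.5] mid [480.8  65.1  55.7] size [38.4 40.4 11.8]
w1 212 [426.8  -7.6  56.5] mid [426.9  -8.   56.1] size [38.2 38.3 10.6]
w2 210 [ 420.8 -135.6   56.4] mid [ 420.9 -135.6   55.5] size [40.  38.4 11.8]
bob 302 [516.6 130.8  13.7] mid [513.1 129.3  15.3] size [58.8 61.2 14.4]
jar 92 [ 508.3 -146.4   37.8] mid [ 508.5 -146.1   36.8] size [24.1 25.7 14.9]
check 58 [ 630.4 -272.1   46. ] mid [ 637.1 -266.8   44. ] size [39.9 62.4 16. ]
knob 131 [ 634.9 -255.7   61.3] mid [ 636.2 -266.1   63.4] size [37.9 59.2 16.2]
panL 1506 [617.5 107.6 102.3] mid [617.5 107.1 102.6] size [99.6 99.  13.9]
panR 1493 [636.3 -81.9 102.5] mid [636.7 -81.8 103. ] size [97.9 98.2 13.7]
loupe 95 [560.  213.9  29.4] mid [561.1 214.1  28.6] size [26.4 24.4 15.5]
plate 74 [637.2  13.1 133.1] mid [637.9  13.3 131.3] size [ 9.7 53.1 19.6]
lid [393.  340.6  88.8] [[234.10000610351562, 347.29998779296875], [361.20001220703125, 185.1999969482422], [536.5999755859375, 322.70001220703125], [409.6000061035156, 484.79998779296875]]
184 318 [334.6 288.6  92. ]
187 322 [324.7 282.6  84.8]
190 327 [312.5 274.2  87.3]
194 332 [300.2 263.9  87.6]
160 290 [403.8 351.6  88.2]
140 300 [378.9 399.4  92.2]
tray ((393.5381774902344, -377.80816650390625), (202.61184692382812, 160.36936950683594), 72.7590560913086)
block ((634.0297241210938, -310.9429016113281), (190.24710083007812, 72.46237182617188), 87.39571380615234)
mat z 4.833863976528164
```

```bash
cat >> h.py <<'E'
from scipy.spatial.transform import Rotation as Ro, Slerp
import json,sys
DOWN=np.diag([1.,-1,-1])
def pose(x,y,z,yaw,pitch=0): # pitch: tool tip swings along +tool x
    return np.array([x,y,z],float), Ro.from_euler('z',yaw,degrees=True)*Ro.from_matrix(DOWN)*Ro.from_euler('y',pitch,degrees=True)
def getcmd():
    d=json.load(open("cmd.json")); return pose(*d)
def plan(wps,step=45,ang=8):
    """wps: (x,y,z,yaw,pitch,grip,[settle rows]) ; prints calls relative to commanded pose"""
    p,R=getcmd(); rows=[]
    for w in wps:
        q,S=pose(*w[:5]); n=max(1,int(np.ceil(max(np.linalg.norm(q-p)/step,np.degrees((R.inv()*S).magnitude())/ang))))
        sl=Slerp([0,1],Ro.concatenate([R,S]))
        for k in range(1,n+1): rows.append((p+(q-p)*k/n,sl(k/n),w[5]))
        rows+= [(q,S,w[5])]*(w[6] if len(w)>6 else 0)
        p,R=q,S
    json.dump([float(v) for v in wps[-1][:5]],open("cmd.json","w"))
    p0,R0=getcmd0
    for i in range(0,len(rows),5):
        out=[]
        for q,S,g in rows[i:i+5]:
            s=R0.inv().apply(q-p0)/1000; r=(R0.inv()*S).as_rotvec(degrees=True)
            out.append([round(float(v),3)+0. for v in s]+[round(float(v),1)+0. for v in r]+[g])
        print(json.dumps(out).replace(" ",""))
        p0,R0=rows[min(i+4,len(rows)-1)][:2]
import os
getcmd0=getcmd() if os.path.exists("cmd.json") else None
def mp(s=None):
    s=s or sense(); print("t",round(s["clock"],2),"tcp",s["tool_pos"].round(1),"q",s["qpos"].round(0),"F",s["force"].round(1),"w",round(s["grip_width"],1),"ff",round(s["finger_force"],1))
E
echo '[126.88,-535.16,231.28,13.338,0]'>cmd.json
python3 - <<'E'
from h import *
P=np.load("top0.npy")
Q=P[180:225,375:425].reshape(-1,3); q=Q[(Q[:,2]>67)&(Q[:,2]<85)]; print("knob",len(q),q.mean(0).round(1))
plan([(430,-200,231,38,0,-1),(310,275,180,38,0,-1,3)])
E
```

```text
knob 78 [ 636.5 -256.6   73.2]
[[0.034,-0.023,0.0,0.0,0.0,-2.2,-1],[0.068,-0.047,0.0,0.0,0.0,-4.5,-1],[0.102,-0.07,0.0,0.0,0.0,-6.7,-1],[0.135,-0.093,0.0,0.0,0.0,-9.0,-1],[0.169,-0.116,0.0,0.0,0.0,-11.2,-1]]
[[0.038,-0.016,0.0,0.0,0.0,-2.2,-1],[0.075,-0.033,0.0,0.0,0.0,-4.5,-1],[0.113,-0.049,0.0,0.0,0.0,-6.7,-1],[0.151,-0.065,0.0,0.0,0.0,-9.0,-1],[0.189,-0.081,0.0,0.0,0.0,-11.2,-1]]
[[0.04,-0.009,0.0,0.0,0.0,-2.2,-1],[0.057,-0.05,0.005,0.0,0.0,-2.2,-1],[0.073,-0.091,0.009,0.0,0.0,-2.2,-1],[0.089,-0.133,0.014,0.0,0.0,-2.2,-1],[0.106,-0.174,0.019,0.0,0.0,-2.2,-1]]
[[0.018,-0.041,0.005,0.0,0.0,0.0,-1],[0.036,-0.081,0.009,0.0,0.0,0.0,-1],[0.054,-0.122,0.014,0.0,0.0,0.0,-1],[0.072,-0.163,0.019,0.0,0.0,0.0,-1],[0.09,-0.204,0.023,0.0,0.0,0.0,-1]]
[[0.018,-0.041,0.005,0.0,0.0,0.0,-1],[0.036,-0.081,0.009,0.0,0.0,0.0,-1],[0.036,-0.081,0.009,0.0,0.0,0.0,-1],[0.036,-0.081,0.009,0.0,0.0,0.0,-1],[0.036,-0.081,0.009,0.0,0.0,0.0,-1]]
```

Call:
jog_arm(increments=[[0.034,-0.023,0,0,0,-2.2,-1],[0.068,-0.047,0,0,0,-4.5,-1],[0.102,-0.07,0,0,0,-6.7,-1],[0.135,-0.093,0,0,0,-9.0,-1],[0.169,-0.116,0,0,0,-11.2,-1]])

```text
clock: 0.6
tool_pos: [265.2, -381.9, 231.0]
tcp_rot: [[0.909, 0.416, -0.0], [0.416, -0.909, 0.0], [-0.0, -0.0, -1.0]]
force: [1.0, -0.1, -0.9]
grip_width: 85.7
finger_force: 0.0
```

Call:
jog_arm(increments=[[0.038,-0.016,0,0,0,-2.2,-1],[0.075,-0.033,0,0,0,-4.5,-1],[0.113,-0.049,0,0,0,-6.7,-1],[0.151,-0.065,0,0,0,-9.0,-1],[0.189,-0.081,0,0,0,-11.2,-1]])

```text
clock: 1.1
tool_pos: [403.6, -229.6, 231.1]
tcp_rot: [[0.811, 0.585, -0.0], [0.585, -0.811, 0.0], [-0.0, -0.0, -1.0]]
force: [-0.2, -0.3, 1.8]
grip_width: 85.6
finger_force: 0.0
```

Call:
jog_arm(increments=[[0.04,-0.009,0,0,0,-2.2,-1],[0.057,-0.05,0.005,0,0,-2.2,-1],[0.073,-0.091,0.009,0,0,-2.2,-1],[0.089,-0.133,0.014,0,0,-2.2,-1],[0.106,-0.174,0.019,0,0,-2.2,-1]])

```text
clock: 1.6
tool_pos: [386.4, -26.5, 211.8]
tcp_rot: [[0.789, 0.614, -0.0], [0.614, -0.789, 0.0], [-0.0, -0.0, -1.0]]
force: [1.3, 1.5, 0.5]
grip_width: 85.4
finger_force: 0.0
```

Call:
jog_arm(increments=[[0.018,-0.041,0.005,0,0,0,-1],[0.036,-0.081,0.009,0,0,0,-1],[0.054,-0.122,0.014,0,0,0,-1],[0.072,-0.163,0.019,0,0,0,-1],[0.09,-0.204,0.023,0,0,0,-1]])

```text
clock: 2.1
tool_pos: [331.8, 189.8, 189.0]
tcp_rot: [[0.789, 0.615, 0.0], [0.615, -0.789, 0.0], [0.0, 0.0, -1.0]]
force: [1.4, 0.1, 0.5]
grip_width: 85.6
finger_force: 0.0
```

Call:
jog_arm(increments=[[0.018,-0.041,0.005,0,0,0,-1],[0.036,-0.081,0.009,0,0,0,-1],[0.036,-0.081,0.009,0,0,0,-1],[0.036,-0.081,0.009,0,0,0,-1],[0.036,-0.081,0.009,0,0,0,-1]])

```text
clock: 2.6
tool_pos: [320.8, 262.0, 180.3]
tcp_rot: [[0.779, 0.627, -0.007], [0.627, -0.779, 0.008], [-0.0, -0.011, -1.0]]
force: [-0.1, -0.0, -0.1]
grip_width: 85.5
finger_force: 0.0
```

```bash
python3 - <<'E'
from h import *
mp(); print(sense()["tcp_rot"].round(3).tolist())
p,P=cloud("side"); save("s1",p); np.save("s1.npy",P)
E
```

```text
t 2.6 tcp [320.8 262.  180.3] q [ 39. -14. -14.  91.   1. 180.] F [-0.1 -0.  -0.1] w 85.5 ff 0.0
[[0.779, 0.627, -0.007], [0.627, -0.779, 0.008], [-0.0, -0.011, -1.0]]
```

```bash
echo '[320.8,262,180.3,38.8,0]'>cmd.json
python3 - <<'E'
from h import *
P=np.load("s1.npy")
# lid top & tab from side camera
Q=P.reshape(-1,3); m=(Q[:,0]>220)&(Q[:,0]<540)&(Q[:,1]>190)&(Q[:,1]<490)&(Q[:,2]>80)&(Q[:,2]<92)
q=Q[m]; c=np.array([np.cos(np.radians(38.1)),np.sin(np.radians(38.1))]); n=np.array([-c[1],c[0]])
a=(q[:,:2]-[396.9,343.7])@c; b=(q[:,:2]-[396.9,343.7])@n
print(np.percentile(a,[0.5,1,99]),np.percentile(b,[1,99])); t=a<-100; print("tab",t.sum(),b[t].min(),b[t].max(),a[t].min(),q[t].mean(0))
plan([(320,262,180,129,0,-1),(320,262,180,218,0,-1)])
E
```

```text
[-121.3983418  -118.63577754   91.75898719] [-100.27869316  100.11207706]
tab 129 -19.115072762561812 21.307624080835694 -125.02181324050247 [308.04587914 274.13335404  85.98444697]
[[0.0,0.0,0.0,0.0,0.0,-7.5,-1],[0.0,0.0,0.0,0.0,0.0,-15.0,-1],[0.0,0.0,0.0,0.0,0.0,-22.5,-1],[0.0,0.0,0.0,0.0,0.0,-30.1,-1],[0.0,0.0,0.0,0.0,0.0,-37.6,-1]]
[[0.0,0.0,0.0,0.0,0.0,-7.5,-1],[0.0,0.0,0.0,0.0,0.0,-15.0,-1],[0.0,0.0,0.0,0.0,0.0,-22.5,-1],[0.0,0.0,0.0,0.0,0.0,-30.1,-1],[0.0,0.0,0.0,0.0,0.0,-37.6,-1]]
[[0.0,0.0,0.0,0.0,0.0,-7.5,-1],[0.0,0.0,0.0,0.0,0.0,-15.0,-1],[0.0,0.0,0.0,0.0,0.0,-22.5,-1],[0.0,0.0,0.0,0.0,0.0,-29.9,-1],[0.0,0.0,0.0,0.0,0.0,-37.3,-1]]
[[0.0,0.0,0.0,0.0,0.0,-7.4,-1],[0.0,0.0,0.0,0.0,0.0,-14.8,-1],[0.0,0.0,0.0,0.0,0.0,-22.3,-1],[0.0,0.0,0.0,0.0,0.0,-29.7,-1],[0.0,0.0,0.0,0.0,0.0,-37.1,-1]]
[[0.0,0.0,0.0,0.0,0.0,-7.4,-1],[0.0,0.0,0.0,0.0,0.0,-14.8,-1],[0.0,0.0,0.0,0.0,0.0,-22.3,-1],[0.0,0.0,0.0,0.0,0.0,-29.7,-1]]
```

Call:
jog_arm(increments=[[0,0,0,0,0,-8.5,-1],[0,0,0,0,0,-17,-1],[0,0,0,0,0,-25.5,-1],[0,0,0,0,0,-34,-1],[0,0,0,0,0,-42.5,-1]])

```text
clock: 3.15
tool_pos: [321.1, 261.7, 180.6]
tcp_rot: [[0.145, 0.989, -0.007], [0.989, -0.145, 0.009], [0.008, -0.008, -1.0]]
force: [0.7, -0.2, 0.3]
grip_width: 85.4
finger_force: 0.0
```

Call:
jog_arm(increments=[[0,0,0,0,0,-8.5,-1],[0,0,0,0,0,-17,-1],[0,0,0,0,0,-25.5,-1],[0,0,0,0,0,-34,-1],[0,0,0,0,0,-42.5,-1]])

```text
clock: 3.65
tool_pos: [321.2, 261.7, 180.6]
tcp_rot: [[-0.561, 0.828, -0.006], [0.828, 0.561, 0.009], [0.011, -0.0, -1.0]]
force: [-0.2, 0.4, 0.0]
grip_width: 85.4
finger_force: 0.0
```

Call:
jog_arm(increments=[[0,0,0,0,0,-8.5,-1],[0,0,0,0,0,-17,-1],[0,0,0,0,0,-25.5,-1],[0,0,0,0,0,-34,-1],[0,0,0,0,0,-42.5,-1]])

```text
clock: 4.15
tool_pos: [321.2, 261.7, 180.7]
tcp_rot: [[-0.973, 0.231, -0.006], [0.231, 0.973, 0.009], [0.008, 0.007, -1.0]]
force: [0.8, 0.4, 0.6]
grip_width: 85.4
finger_force: 0.0
```

Call:
jog_arm(increments=[[0,0,0,0,0,-8.5,-1],[0,0,0,0,0,-17,-1],[0,0,0,0,0,-25.5,-1],[0,0,0,0,0,-34,-1],[0,0,0,0,0,-42.5,-1]])

```text
clock: 4.65
tool_pos: [321.2, 261.7, 180.6]
tcp_rot: [[-0.873, -0.487, -0.007], [-0.487, 0.873, 0.009], [0.001, 0.011, -1.0]]
force: [-0.0, -0.4, -0.2]
grip_width: 85.2
finger_force: 0.0
```

Call:
jog_arm(increments=[[0,0,0,0,0,-8,-1],[0,0,0,0,0,-9.2,-1],[0,0,0,0,0,-9.2,-1],[0,0,0,0,0,-9.2,-1]])

```text
clock: 5.05
tool_pos: [320.9, 262.3, 180.4]
tcp_rot: [[-0.789, -0.614, -0.007], [-0.614, 0.789, 0.009], [0.0, 0.011, -1.0]]
force: [-0.6, -0.4, 0.2]
grip_width: 85.2
finger_force: 0.0
```

```bash
python3 - <<'E'
from h import *
mp(); print(sense()["tcp_rot"].round(4).tolist())
E
```

```text
t 5.05 tcp [320.9 262.3 180.4] q [ 39. -14. -14.  91.   1.   1.] F [-0.6 -0.4  0.2] w 85.2 ff 0.0
[[-0.789, -0.6143, -0.0069], [-0.6143, 0.789, 0.0088], [0.0, 0.0111, -0.9999]]
```

```bash
python3 - <<'E'
from h import *
import h
s=sense(); h.getcmd0=(s["tool_pos"],Ro.from_matrix(s["tcp_rot"])); h.getcmd=lambda:h.getcmd0
plan([(305,273,110,218,0,-1),(305,273,70,218,0,-1,2)])
print()
import importlib
W=[(305,273,70)]
c=np.array([np.cos(np.radians(38.1)),np.sin(np.radians(38.1))])
H=np.array([305,273])+206*c
for th in range(4,101,4):
    t=np.radians(th+1.67); q=H-206.1*np.cos(t)*c; W.append((q[0],q[1],70-6+206.1*np.sin(t)))
h.getcmd0=pose(305,273,70,218); h.getcmd=lambda:h.getcmd0
plan([(*w,218,0,0.6) for w in W[1:]])
E
```

```text
[[0.003,0.009,0.035,0.3,0.0,0.0,-1],[0.006,0.017,0.071,0.6,0.0,-0.1,-1],[0.006,0.017,0.111,0.6,0.0,-0.1,-1],[0.006,0.017,0.111,0.6,0.0,-0.1,-1],[0.006,0.017,0.111,0.6,0.0,-0.1,-1]]

[[-0.001,0.0,-0.014,0.0,0.0,0.0,0.6],[-0.003,0.0,-0.029,0.0,0.0,0.0,0.6],[-0.006,0.0,-0.043,0.0,0.0,0.0,0.6],[-0.01,0.0,-0.057,0.0,0.0,0.0,0.6],[-0.014,0.0,-0.07,0.0,0.0,0.0,0.6]]
[[-0.006,0.0,-0.013,0.0,0.0,0.0,0.6],[-0.012,0.0,-0.026,0.0,0.0,0.0,0.6],[-0.02,0.0,-0.038,0.0,0.0,0.0,0.6],[-0.028,0.0,-0.05,0.0,0.0,0.0,0.6],[-0.038,0.0,-0.061,0.0,0.0,0.0,0.6]]
[[-0.01,0.0,-0.01,0.0,0.0,0.0,0.6],[-0.021,0.0,-0.02,0.0,0.0,0.0,0.6],[-0.032,0.0,-0.029,0.0,0.0,0.0,0.6],[-0.044,0.0,-0.037,0.0,0.0,0.0,0.6],[-0.056,0.0,-0.044,0.0,0.0,0.0,0.6]]
[[-0.013,0.0,-0.006,0.0,0.0,0.0,0.6],[-0.026,0.0,-0.012,0.0,0.0,0.0,0.6],[-0.04,0.0,-0.016,0.0,0.0,0.0,0.6],[-0.054,0.0,-0.02,0.0,0.0,0.0,0.6],[-0.068,0.0,-0.023,0.0,0.0,0.0,0.6]]
[[-0.014,0.0,-0.002,0.0,0.0,0.0,0.6],[-0.029,0.0,-0.002,0.0,0.0,0.0,0.6],[-0.043,0.0,-0.002,0.0,0.0,0.0,0.6],[-0.057,0.0,0.0,0.0,0.0,0.0,0.6],[-0.072,0.0,0.002,0.0,0.0,0.0,0.6]]
```

Call:
jog_arm(increments=[[0.006,0.017,0.06,0.6,0,0,-1],[0.006,0.017,0.09,0.6,0,0,-1],[0.006,0.017,0.111,0.6,0,0,-1],[0.006,0.017,0.111,0.6,0,0,-1]])

```text
clock: 5.45
tool_pos: [303.2, 272.0, 66.7]
tcp_rot: [[-0.788, -0.616, -0.004], [-0.616, 0.788, -0.003], [0.005, 0.0, -1.0]]
force: [-0.5, -0.0, 1.1]
grip_width: 85.3
finger_force: 0.0
```

Call:
jog_arm(increments=[[0,0,0,0,0,0,1],[0,0,0,0,0,0,1],[0,0,0,0,0,0,1],[0,0,0,0,0,0,1],[0,0,0,0,0,0,1]], squeeze=25)

```text
clock: 5.95
tool_pos: [305.2, 274.1, 70.9]
tcp_rot: [[-0.787, -0.617, 0.001], [-0.617, 0.787, 0.003], [-0.002, 0.002, -1.0]]
force: [-1.2, 1.8, 6.2]
grip_width: 35.5
finger_force: 26.5
```

```bash
python3 - <<'E'
from h import *
mp(); p,P=cloud("side"); save("s2",cv2.resize(p[80:280,100:340],(720,600)))
E
```

```text
t 5.95 tcp [305.2 274.1  70.9] q [ 42. -15. -26.  79.   0.   4.] F [-1.2  1.8  6.2] w 35.5 ff 26.5
```

View pics/s2.png

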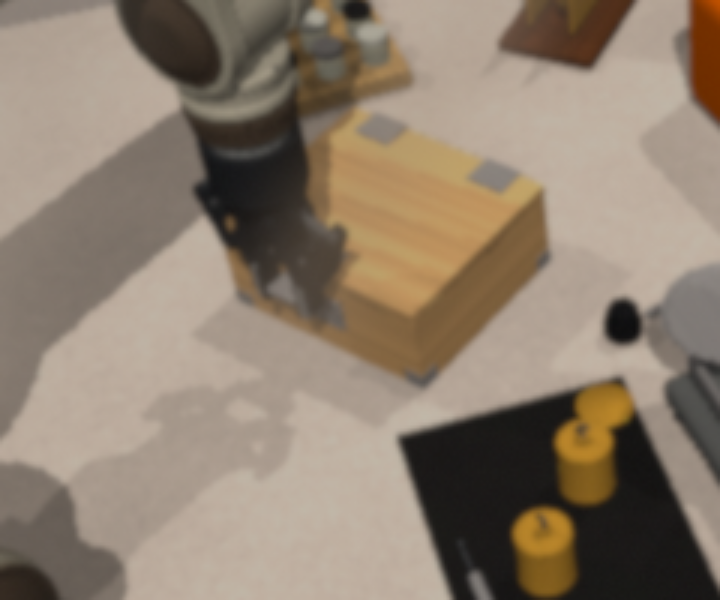

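The crop shows the gripper on the tab at about (290,260), with the fingers stopped at 35.5 mm, the tab's width. I'll swing the lid now.

Call:
jog_arm(increments=[[-0.001,0,-0.014,0,0,0,1],[-0.003,0,-0.029,0,0,0,1],[-0.006,0,-0.043,0,0,0,1],[-0.01,0,-0.057,0,0,0,1],[-0.014,0,-0.07,0,0,0,1]])

```text
clock: 6.5
tool_pos: [316.3, 282.8, 140.6]
tcp_rot: [[-0.787, -0.617, 0.0], [-0.617, 0.787, 0.002], [-0.001, 0.002, -1.0]]
force: [3.6, 7.4, -6.5]
grip_width: 35.4
finger_force: 25.5
```

Call:
jog_arm(increments=[[-0.006,0,-0.013,0,0,0,1],[-0.012,0,-0.026,0,0,0,1],[-0.02,0,-0.038,0,0,0,1],[-0.028,0,-0.05,0,0,0,1],[-0.038,0,-0.061,0,0,0,1]])

```text
clock: 7.0
tool_pos: [345.4, 305.7, 201.3]
tcp_rot: [[-0.787, -0.618, -0.002], [-0.618, 0.787, 0.001], [0.001, 0.002, -1.0]]
force: [-4.4, 1.7, -1.3]
grip_width: 35.0
finger_force: 26.2
```

Call:
jog_arm(increments=[[-0.01,0,-0.01,0,0,0,1],[-0.021,0,-0.02,0,0,0,1],[-0.032,0,-0.029,0,0,0,1],[-0.044,0,-0.037,0,0,0,1],[-0.056,0,-0.044,0,0,0,1]])

```text
clock: 7.5
tool_pos: [389.5, 340.4, 245.3]
tcp_rot: [[-0.786, -0.618, -0.002], [-0.618, 0.786, 0.001], [0.001, 0.002, -1.0]]
force: [-3.6, 2.4, -0.5]
grip_width: 35.2
finger_force: 26.0
```

Call:
jog_arm(increments=[[-0.013,0,-0.006,0,0,0,1],[-0.026,0,-0.012,0,0,0,1],[-0.04,0,-0.016,0,0,0,1],[-0.054,0,-0.02,0,0,0,1],[-0.068,0,-0.023,0,0,0,1]])

```text
clock: 8.0
tool_pos: [443.1, 382.7, 268.5]
tcp_rot: [[-0.786, -0.618, -0.001], [-0.618, 0.786, 0.002], [-0.0, 0.002, -1.0]]
force: [-2.6, 2.8, -0.3]
grip_width: 35.3
finger_force: 26.5
```

Call:
jog_arm(increments=[[-0.014,0,-0.002,0,0,0,1],[-0.029,0,-0.002,0,0,0,1],[-0.043,0,-0.002,0,0,0,1],[-0.057,0,0,0,0,0,1],[-0.072,0,0.002,0,0,0,1]])

```text
clock: 8.5
tool_pos: [500.0, 427.5, 267.4]
tcp_rot: [[-0.786, -0.618, 0.001], [-0.618, 0.786, 0.003], [-0.003, 0.002, -1.0]]
force: [-3.3, 2.9, 4.8]
grip_width: 35.2
finger_force: 26.6
```

```bash
python3 - <<'E'
from h import *
mp(); p,P=cloud("side"); save("s3",cv2.resize(p[40:240,100:340],(720,600)))
E
```

```text
t 8.5 tcp [500.  427.5 267.4] q [ 40.  22.  35. 102.   0.   2.] F [-3.3  2.9  4.8] w 35.2 ff 26.6
```

View pics/s3.png

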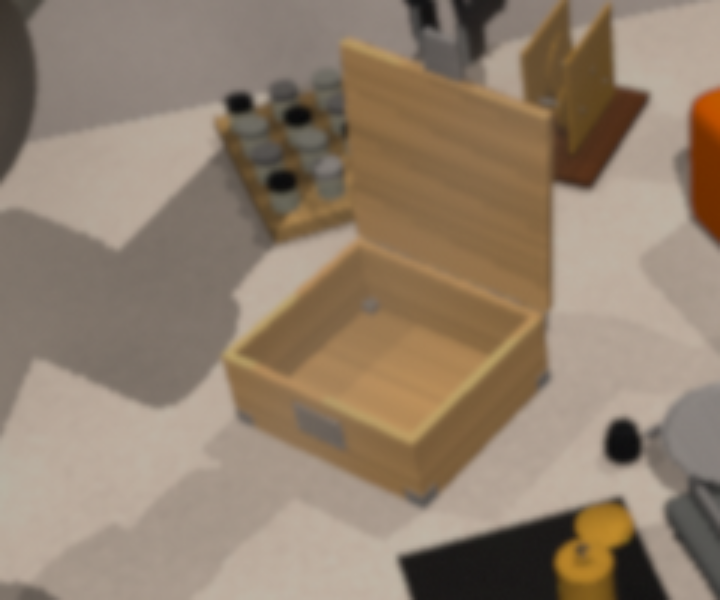

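```bash
python3 - <<'E'
from h import *
import h
h.getcmd0=pose(500,427.5,268,218); h.getcmd=lambda:h.getcmd0
plan([(500,427.5,310,218,0,-.4),(560,150,260,140,0,-.4),(636.5,-256.6,160,90,0,-.4,2)])
E
```

```text
[[0.0,0.0,-0.042,0.0,0.0,0.0,-0.4],[0.012,-0.026,-0.037,0.0,0.0,7.8,-0.4],[0.025,-0.051,-0.032,0.0,0.0,15.6,-0.4],[0.037,-0.077,-0.027,0.0,0.0,23.4,-0.4],[0.049,-0.102,-0.022,0.0,0.0,31.2,-0.4]]
[[-0.003,-0.028,0.005,0.0,0.0,7.8,-0.4],[-0.005,-0.057,0.01,0.0,0.0,15.6,-0.4],[-0.008,-0.085,0.015,0.0,0.0,23.4,-0.4],[-0.011,-0.113,0.02,0.0,0.0,31.2,-0.4],[-0.013,-0.141,0.025,0.0,0.0,39.0,-0.4]]
[[-0.02,-0.02,0.005,0.0,0.0,7.8,-0.4],[-0.048,-0.051,0.015,0.0,0.0,12.8,-0.4],[-0.076,-0.081,0.025,0.0,0.0,17.8,-0.4],[-0.104,-0.111,0.035,0.0,0.0,22.8,-0.4],[-0.132,-0.142,0.045,0.0,0.0,27.8,-0.4]]
[[-0.039,-0.014,0.01,0.0,0.0,5.0,-0.4],[-0.078,-0.027,0.02,0.0,0.0,10.0,-0.4],[-0.117,-0.041,0.03,0.0,0.0,15.0,-0.4],[-0.156,-0.055,0.04,0.0,0.0,20.0,-0.4],[-0.195,-0.069,0.05,0.0,0.0,25.0,-0.4]]
[[-0.041,0.004,0.01,0.0,0.0,5.0,-0.4],[-0.041,0.004,0.01,0.0,0.0,5.0,-0.4],[-0.041,0.004,0.01,0.0,0.0,5.0,-0.4]]
```

Call:
jog_arm(increments=[[0,0,0,0,0,0,-0.4],[0,0,0,0,0,0,-0.4],[0,0,-0.02,0,0,0,-0.4],[0,0,-0.042,0,0,0,-0.4],[0,0,-0.042,0,0,0,-0.4]])

```text
clock: 9.05
tool_pos: [500.1, 426.3, 310.6]
tcp_rot: [[-0.787, -0.617, 0.002], [-0.617, 0.787, 0.003], [-0.004, 0.001, -1.0]]
force: [0.6, 0.6, 0.7]
grip_width: 59.6
finger_force: 0.0
```

```bash
python3 - <<'E'
from h import *
mp(); p,P=cloud("side"); 
Q=P.reshape(-1,3); c=np.array([np.cos(np.radians(38.1)),np.sin(np.radians(38.1))]); n=np.array([-c[1],c[0]])
H=np.array([305,273])+206*c
a=(Q[:,:2]-H)@c; b=(Q[:,:2]-H)@n; m=(abs(b)<60)&(Q[:,2]>120)&(Q[:,2]<230)&(a>-30)&(a<120)
f=np.polyfit(Q[m,2]-75,a[m],1); print("lean deg",90+np.degrees(np.arctan(f[0])),m.sum())
E
```

```text
t 9.05 tcp [500.1 426.3 310.6] q [ 40.  25.  43. 108.   0.   2.] F [0.6 0.6 0.7] w 59.6 ff 0.0
lean deg 109.8766876555431 1840
```

```bash
python3 - <<'E'
from h import *
import h
h.getcmd0=pose(500,426.5,310.5,218); h.getcmd=lambda:h.getcmd0
plan([(560,150,260,140,0,-.6),(636.5,-256.6,160,90,0,-.6,3)])
E
```

```text
[[0.012,-0.025,0.005,0.0,0.0,7.8,-0.6],[0.025,-0.051,0.01,0.0,0.0,15.6,-0.6],[0.037,-0.076,0.015,0.0,0.0,23.4,-0.6],[0.049,-0.102,0.02,0.0,0.0,31.2,-0.6],[0.061,-0.127,0.025,0.0,0.0,39.0,-0.6]]
[[-0.006,-0.028,0.005,0.0,0.0,7.8,-0.6],[-0.013,-0.055,0.01,0.0,0.0,15.6,-0.6],[-0.019,-0.083,0.015,0.0,0.0,23.4,-0.6],[-0.026,-0.11,0.02,0.0,0.0,31.2,-0.6],[-0.032,-0.138,0.025,0.0,0.0,39.0,-0.6]]
[[-0.032,-0.026,0.01,0.0,0.0,5.0,-0.6],[-0.064,-0.052,0.02,0.0,0.0,10.0,-0.6],[-0.096,-0.079,0.03,0.0,0.0,15.0,-0.6],[-0.128,-0.105,0.04,0.0,0.0,20.0,-0.6],[-0.16,-0.131,0.05,0.0,0.0,25.0,-0.6]]
[[-0.04,-0.01,0.01,0.0,0.0,5.0,-0.6],[-0.08,-0.021,0.02,0.0,0.0,10.0,-0.6],[-0.12,-0.031,0.03,0.0,0.0,15.0,-0.6],[-0.16,-0.041,0.04,0.0,0.0,20.0,-0.6],[-0.2,-0.051,0.05,0.0,0.0,25.0,-0.6]]
[[0.0,0.0,0.0,0.0,0.0,0.0,-0.6],[0.0,0.0,0.0,0.0,0.0,0.0,-0.6],[0.0,0.0,0.0,0.0,0.0,0.0,-0.6]]
```

Call:
jog_arm(increments=[[0.012,-0.025,0.005,0,0,7.8,-0.6],[0.025,-0.051,0.01,0,0,15.6,-0.6],[0.037,-0.076,0.015,0,0,23.4,-0.6],[0.049,-0.102,0.02,0,0,31.2,-0.6],[0.061,-0.127,0.025,0,0,39,-0.6]])

```text
clock: 9.6
tool_pos: [530.2, 287.3, 281.0]
tcp_rot: [[-1.0, 0.021, -0.002], [0.021, 1.0, -0.0], [0.002, -0.0, -1.0]]
force: [-0.7, 1.4, -0.7]
grip_width: 68.7
finger_force: 0.0
```

Call:
jog_arm(increments=[[-0.006,-0.028,0.005,0,0,7.8,-0.6],[-0.013,-0.055,0.01,0,0,15.6,-0.6],[-0.019,-0.083,0.015,0,0,23.4,-0.6],[-0.026,-0.11,0.02,0,0,31.2,-0.6],[-0.032,-0.138,0.025,0,0,39,-0.6]])

```text
clock: 10.1
tool_pos: [559.9, 149.0, 255.9]
tcp_rot: [[-0.764, 0.645, -0.002], [0.645, 0.764, -0.0], [0.001, -0.001, -1.0]]
force: [0.2, 0.5, 0.4]
grip_width: 68.5
finger_force: 0.0
```

Call:
jog_arm(increments=[[-0.032,-0.026,0.01,0,0,5,-0.6],[-0.064,-0.052,0.02,0,0,10,-0.6],[-0.096,-0.079,0.03,0,0,15,-0.6],[-0.128,-0.105,0.04,0,0,20,-0.6],[-0.16,-0.131,0.05,0,0,25,-0.6]])

```text
clock: 10.6
tool_pos: [598.5, -54.5, 205.7]
tcp_rot: [[-0.421, 0.907, -0.002], [0.907, 0.421, 0.0], [0.001, -0.001, -1.0]]
force: [0.9, 0.1, -0.0]
grip_width: 68.4
finger_force: 0.0
```

Call:
jog_arm(increments=[[-0.04,-0.01,0.01,0,0,5,-0.6],[-0.08,-0.021,0.02,0,0,10,-0.6],[-0.12,-0.031,0.03,0,0,15,-0.6],[-0.16,-0.041,0.04,0,0,20,-0.6],[-0.2,-0.051,0.05,0,0,25,-0.6]])

```text
clock: 11.1
tool_pos: [637.2, -257.0, 155.5]
tcp_rot: [[0.001, 1.0, -0.002], [1.0, -0.001, 0.001], [0.001, -0.002, -1.0]]
force: [0.6, -0.4, 0.9]
grip_width: 68.0
finger_force: 0.0
```

Call:
jog_arm(increments=[[0,0,0,0,0,0,-0.6],[0,0,0,0,0,0,-0.6],[0,0,0,0,0,0,-0.6]])

```text
clock: 11.4
tool_pos: [637.5, -254.6, 156.9]
tcp_rot: [[-0.003, 1.0, -0.001], [1.0, 0.003, 0.001], [0.001, -0.001, -1.0]]
force: [0.3, 0.7, 0.6]
grip_width: 68.4
finger_force: 0.0
```

```bash
python3 - <<'E'
from h import *
mp(); p,P=cloud("side"); save("s4",cv2.resize(p[230:430,330:570],(720,600)))
Q=P[250:420,350:520].reshape(-1,3)
m=(abs(Q[:,0]-636)<30)&(abs(Q[:,1]+257)<30); q=Q[m]
for lo,hi in((30,52),(52,62),(62,80)):
    k=q[(q[:,2]>lo)&(q[:,2]<hi)]; 
    if len(k): print(lo,len(k),k.mean(0).round(1),k.min(0).round(1),k.max(0).round(1))
E
```

```text
t 11.4 tcp [ 637.5 -254.6  156.9] q [-22.  24.  24.  91.   0.  68.] F [0.3 0.7 0.6] w 68.4 ff 0.0
30 128 [ 630.  -266.1   41.5] [ 617.8 -285.8   30.1] [ 654. -245.   52.]
52 190 [ 635.6 -258.5   56.8] [ 618.5 -273.8   52.1] [ 659.5 -231.6   61.9]
62 135 [ 638.1 -253.5   72.3] [ 624.1 -265.7   62.2] [ 651.5 -239.5   79.2]
```

View pics/s4.png

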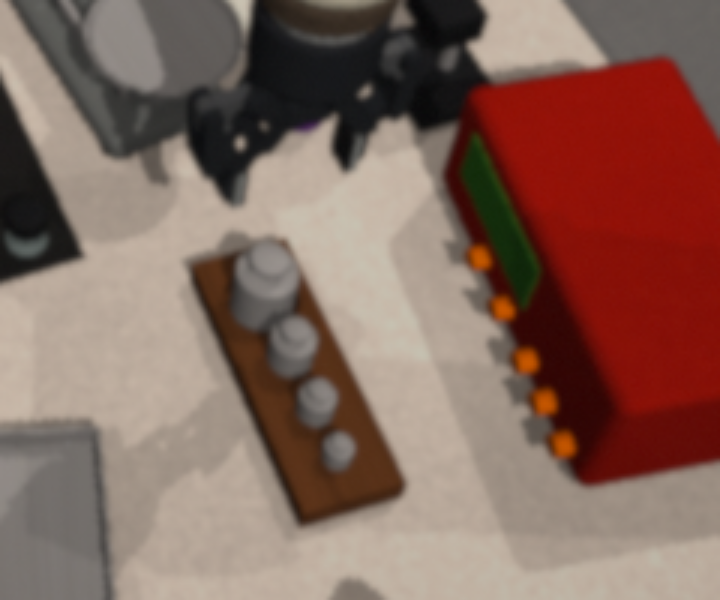

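The check weight stands in its hole at crop (266,285), directly below the open fingers. I'll lower and grip it.

Call:
jog_arm(increments=[[-0.001,0,0.045,0,0,0,-0.6],[-0.001,0,0.09,0,0,0,-0.6],[-0.001,0,0.115,0,0,0,-0.6],[-0.001,0,0.13,0,0,0,-0.6],[-0.001,0,0.13,0,0,0,-0.6]])

```text
clock: 11.95
tool_pos: [637.0, -255.1, 25.6]
tcp_rot: [[-0.004, 1.0, -0.003], [1.0, 0.004, 0.001], [0.001, -0.003, -1.0]]
force: [0.7, -0.1, -0.3]
grip_width: 68.0
finger_force: 0.0
```

Call:
jog_arm(increments=[[0,0,0,0,0,0,1],[0,0,0,0,0,0,1],[0,0,0,0,0,0,1],[0,0,0,0,0,0,1]], squeeze=60)

```text
clock: 12.35
tool_pos: [639.4, -256.7, 30.0]
tcp_rot: [[-0.003, 1.0, 0.004], [1.0, 0.003, -0.001], [-0.001, 0.004, -1.0]]
force: [0.4, 1.3, 6.9]
grip_width: 40.5
finger_force: 61.5
```

Call:
jog_arm(increments=[[0,0,-0.02,0,0,0,1],[0,0,-0.06,0,0,0,1],[0,0,-0.1,0,0,0,1],[0,0,-0.14,0,0,0,1],[0,0,-0.14,0,0,0,1]])

```text
clock: 12.85
tool_pos: [639.7, -257.3, 174.6]
tcp_rot: [[-0.002, 1.0, 0.008], [1.0, 0.002, -0.003], [-0.003, 0.008, -1.0]]
force: [1.0, -0.4, -3.8]
grip_width: 40.2
finger_force: 62.3
```

```bash
python3 - <<'E'
from h import *
mp()
E
```

```text
t 12.85 tcp [ 639.7 -257.3  174.6] q [-22.  24.  26.  92.   0.  68.] F [ 1.  -0.4 -3.8] w 40.2 ff 62.3
```

Call:
jog_arm(increments=[[0.04,-0.001,0,0,0,0,1],[0.085,-0.002,0,0,0,0,1],[0.13,-0.003,0,0,0,0,1],[0.16,-0.003,0,0,0,0,1],[0.175,-0.003,0,0,0,0,1]])

```text
clock: 13.35
tool_pos: [634.0, -78.8, 166.3]
tcp_rot: [[-0.005, 1.0, -0.002], [1.0, 0.005, 0.001], [0.001, -0.002, -1.0]]
force: [0.6, -1.2, -6.5]
grip_width: 40.2
finger_force: 67.1
```

Call:
jog_arm(increments=[[0,0,0,0,0,0,1],[0,0,0,0,0,0,1],[0,0,0,0,0,0,1],[0,0,0,0,0,0,1]])

```text
clock: 13.75
tool_pos: [634.4, -82.7, 166.9]
tcp_rot: [[-0.001, 1.0, -0.001], [1.0, 0.001, 0.0], [0.0, -0.001, -1.0]]
force: [0.2, -0.0, -4.4]
grip_width: 40.3
finger_force: 63.8
```

```bash
python3 - <<'E'
from h import *
mp();p,P=cloud("side"); Q=P.reshape(-1,3)
q=Q[(abs(Q[:,0]-637)<60)&(abs(Q[:,1]+82)<60)]
m=(q[:,2]>92)&(q[:,2]<112); print("pan",(q[m].min(0)+q[m].max(0))/2,np.median(q[m][:,2]))
m=(q[:,2]>125)&(q[:,2]<175); print("held",q[m].min(0),q[m].max(0))
save("s5",cv2.resize(p[120:320,300:540],(720,600)))
E
```

```text
t 13.75 tcp [634.4 -82.7 166.9] q [-7. 17. 17. 90.  0. 83.] F [ 0.2 -0.  -4.4] w 40.3 ff 63.8
pan [637.10221608 -78.69638204 102.30559163] 101.5818417677956
held [ 604.4034378  -102.11071765  147.85372209] [660.98868691 -69.34799756 174.96713428]
```

View pics/s5.png

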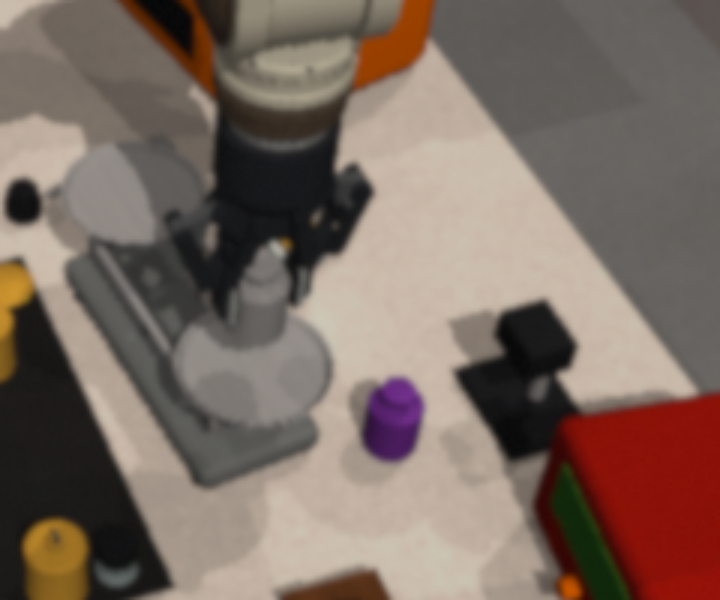

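The weight hangs upright over the right pan, crop (262,290), with its underside about 47 mm above the pan.

Call:
jog_arm(increments=[[0.001,0.002,0.025,0,0,0,1],[0.001,0.002,0.042,0,0,0,1],[0.001,0.002,0.05,0,0,0,1],[0.001,0.002,0.055,0,0,0,1],[0.001,0.002,0.056,0,0,0,1]])

```text
clock: 14.3
tool_pos: [636.3, -80.7, 111.1]
tcp_rot: [[-0.002, 1.0, -0.001], [1.0, 0.002, 0.0], [0.0, -0.001, -1.0]]
force: [0.2, -1.0, -4.5]
grip_width: 39.9
finger_force: 64.3
```

Call:
jog_arm(increments=[[0,0,0,0,0,0,1],[0,0,0,0,0,0,1],[0,0,0,0,0,0,0],[0,0,0,0,0,0,-0.6],[0,0,0,0,0,0,-0.6]])

```text
clock: 14.8
tool_pos: [636.8, -80.4, 112.0]
tcp_rot: [[-0.002, 1.0, 0.001], [1.0, 0.002, 0.0], [0.0, 0.001, -1.0]]
force: [-0.2, 0.1, -0.2]
grip_width: 67.5
finger_force: 0.0
```

Call:
jog_arm(increments=[[0,0,-0.02,0,0,0,-0.6],[0,0,-0.06,0,0,0,-0.6],[0,0,-0.09,0,0,0,-0.6],[0,0,-0.12,0,0,0,-0.6],[0,0,-0.12,0,0,0,-0.6]])

```text
clock: 15.3
tool_pos: [637.7, -80.6, 236.5]
tcp_rot: [[-0.002, 1.0, 0.007], [1.0, 0.002, -0.001], [-0.001, 0.007, -1.0]]
force: [1.2, -0.1, 0.4]
grip_width: 68.1
finger_force: 0.0
```

```bash
cat >> h.py <<'E'
def findw(P):
    """brass weights on mat etc. from top cloud: components of body top 45..62 in region"""
    for reg,(x0,x1,y0,y1) in {"mat":(350,560,-200,150)}.items():
        m=(P[...,0]>x0)&(P[...,0]<x1)&(P[...,1]>y0)&(P[...,1]<y1)&(P[...,2]>48)&(P[...,2]<62)
        n,L,st,c=cv2.connectedComponentsWithStats(m.astype(np.uint8))
        for i in range(1,n):
            if st[i,4]>100: q=P[L==i]; print("w",st[i,4],q.mean(0).round(1))
def pans(P):
    for n,c in(("L",(617.5,107.5)),("R",(636.5,-82))):
        r=np.hypot(P[...,0]-c[0],P[...,1]-c[1]); m=(r>30)&(r<46)&(P[...,2]>80)&(P[...,2]<125)
        t=(r<18)&(P[...,2]>130)&(P[...,2]<200); q=P[t]
        print("pan",n,m.sum(),np.round(np.median(P[m][:,2]),1), "on it",len(q),q.mean(0).round(1) if len(q) else "")
E
python3 - <<'E'
from h import *
mp();p,P=cloud("top"); findw(P); pans(P); p,P=cloud("side"); pans(P)
E
```

```text
t 15.3 tcp [637.7 -80.6 236.5] q [-7. 18. 26. 97.  0. 83.] F [ 1.2 -0.1  0.4] w 68.1 ff 0.0
w 206 [481.1  65.   56.3]
pan L 591 111.9 on it 0 
pan R 0 nan on it 0 
pan L 425 111.6 on it 0 
pan R 531 90.7 on it 257 [634.9 -82.8 142.6]
  return _methods._mean(a, axis=axis, dtype=dtype,
  ret = ret.dtype.type(ret / rcount)
```

Call:
jog_arm(increments=[[0.03,-0.032,0,0,0,0,-0.6],[0.06,-0.064,0,0,0,0,-0.6],[0.09,-0.096,0.02,0,0,0,-0.6],[0.118,-0.127,0.05,0,0,0,-0.6],[0.146,-0.156,0.07,0,0,0,-0.6]])

```text
clock: 15.9
tool_pos: [477.8, 65.9, 158.3]
tcp_rot: [[-0.002, 1.0, -0.003], [1.0, 0.002, 0.0], [0.0, -0.003, -1.0]]
force: [1.4, 1.0, 0.3]
grip_width: 68.5
finger_force: 0.0
```

Call:
jog_arm(increments=[[0,0,0.04,0,0,0,-0.6],[0,0,0.06,0,0,0,-0.6],[0,0,0.06,0,0,0,-0.6],[0,0,0.06,0,0,0,-0.6]])

```text
clock: 16.3
tool_pos: [479.7, 65.1, 101.2]
tcp_rot: [[-0.002, 1.0, -0.002], [1.0, 0.002, 0.0], [0.0, -0.002, -1.0]]
force: [0.0, -0.2, -0.0]
grip_width: 68.2
finger_force: 0.0
```

```bash
python3 - <<'E'
from h import *
mp();p,P=cloud("side"); pans(P); findw(P)
Q=P.reshape(-1,3);q=Q[(abs(Q[:,0]-481)<40)&(abs(Q[:,1]-65)<40)&(Q[:,2]>20)&(Q[:,2]<75)]
print(q.min(0),q.max(0))
E
```

```text
t 16.3 tcp [479.7  65.1 101.2] q [  8.  -5. -14.  81.   0.  98.] F [ 0.  -0.2 -0. ] w 68.2 ff 0.0
pan L 518 111.4 on it 0 
pan R 529 90.8 on it 246 [634.8 -83.  142.8]
w 230 [481.9  65.1  55.6]
w 261 [427.9  -7.4  55.7]
w 310 [ 465.7 -144.7   55.9]
[461.27722999  43.87554776  20.20007817] [504.58624851  87.93575534  72.14468883]
```

Call:
jog_arm(increments=[[0,0.002,0.035,0,0,0,-0.6],[0,0.002,0.065,0,0,0,-0.6],[0,0.002,0.08,0,0,0,-0.6],[0,0.002,0.08,0,0,0,-0.6]])

```text
clock: 16.75
tool_pos: [481.4, 65.0, 20.3]
tcp_rot: [[-0.002, 1.0, -0.003], [1.0, 0.002, 0.0], [0.0, -0.003, -1.0]]
force: [-0.2, 0.5, 0.9]
grip_width: 68.5
finger_force: 0.0
```

Call:
jog_arm(increments=[[0,0,0,0,0,0,1],[0,0,0,0,0,0,1],[0,0,0,0,0,0,1],[0,0,0,0,0,0,1]], squeeze=70)

```text
clock: 17.15
tool_pos: [483.3, 65.4, 23.6]
tcp_rot: [[-0.002, 1.0, 0.003], [1.0, 0.002, 0.001], [0.001, 0.003, -1.0]]
force: [-0.8, -0.2, 7.2]
grip_width: 42.6
finger_force: 71.1
```

Call:
jog_arm(increments=[[0,0,-0.02,0,0,0,1],[0,0,-0.06,0,0,0,1],[0,0,-0.1,0,0,0,1],[0,0,-0.14,0,0,0,1],[0,0,-0.16,0,0,0,1]])

```text
clock: 17.65
tool_pos: [482.9, 65.3, 185.5]
tcp_rot: [[-0.002, 1.0, 0.004], [1.0, 0.002, 0.001], [0.001, 0.004, -1.0]]
force: [0.8, 0.1, -5.7]
grip_width: 42.2
finger_force: 73.4
```

Call:
jog_arm(increments=[[0.014,0.045,0,0,0,0,1],[0.028,0.09,0,0,0,0,1],[0.042,0.13,0,0,0,0,1],[0.042,0.136,0,0,0,0,1],[0.042,0.136,0,0,0,0,1]])

```text
clock: 18.15
tool_pos: [618.5, 107.6, 179.8]
tcp_rot: [[-0.003, 1.0, -0.003], [1.0, 0.003, -0.0], [-0.0, -0.003, -1.0]]
force: [-0.5, -0.8, -6.9]
grip_width: 42.2
finger_force: 74.6
```

Call:
jog_arm(increments=[[0,0,0,0,0,0,1],[0,0,0,0,0,0,1],[0,0,0,0,0,0,1]])

```text
clock: 18.45
tool_pos: [617.4, 107.2, 182.3]
tcp_rot: [[-0.002, 1.0, 0.001], [1.0, 0.002, 0.001], [0.001, 0.001, -1.0]]
force: [-0.2, -0.2, -6.3]
grip_width: 42.5
finger_force: 74.6
```

```bash
python3 - <<'E'
from h import *
mp();p,P=cloud("side"); pans(P); findw(P)
Q=P.reshape(-1,3);q=Q[(abs(Q[:,0]-617)<24)&(abs(Q[:,1]-107)<24)&(Q[:,2]>125)&(Q[:,2]<300)]
print(q.min(0),q.max(0))
E
```

```text
t 18.45 tcp [617.4 107.2 182.3] q [ 10.  15.  16.  91.   0. 100.] F [-0.2 -0.2 -6.3] w 42.5 ff 74.6
pan L 486 111.4 on it 106 [615.4  93.7 181. ]
pan R 533 90.7 on it 247 [634.9 -82.8 142.8]
w 260 [427.8  -7.6  55.5]
w 312 [ 465.7 -144.5   55.6]
[593.00711845  84.15442462 161.87291622] [640.98598704 130.79093339 299.96677814]
```

Call:
jog_arm(increments=[[0,0,0.03,0,0,0,1],[0,0,0.045,0,0,0,1],[0,0,0.054,0,0,0,1],[0,0,0.062,0,0,0,1],[0,0,0.068,0,0,0,1]])

```text
clock: 19.0
tool_pos: [617.8, 107.5, 113.7]
tcp_rot: [[-0.002, 1.0, -0.0], [1.0, 0.002, 0.0], [0.0, -0.0, -1.0]]
force: [-4.3, -1.4, 0.8]
grip_width: 42.6
finger_force: 75.5
```

Call:
jog_arm(increments=[[0,0,0,0,0,0,1],[0,0,0,0,0,0,1],[0,0,0,0,0,0,0.2],[0,0,0,0,0,0,-0.6],[0,0,0,0,0,0,-0.6]])

```text
clock: 19.5
tool_pos: [618.8, 107.6, 114.0]
tcp_rot: [[-0.002, 1.0, 0.002], [1.0, 0.002, 0.001], [0.001, 0.002, -1.0]]
force: [0.1, 0.2, 1.0]
grip_width: 67.6
finger_force: 0.0
```

Call:
jog_arm(increments=[[0,0,-0.03,0,0,0,-0.6],[0,0,-0.06,0,0,0,-0.6],[0,0,-0.09,0,0,0,-0.6],[0,0,-0.1,0,0,0,-0.6],[0,0,-0.1,0,0,0,-0.6]])

```text
clock: 20.0
tool_pos: [619.0, 107.6, 215.1]
tcp_rot: [[-0.002, 1.0, 0.003], [1.0, 0.002, 0.001], [0.001, 0.003, -1.0]]
force: [-0.0, 0.1, 0.4]
grip_width: 67.9
finger_force: 0.0
```

Call:
jog_arm(increments=[[0,0,0,0,0,0,-0.6],[0,0,0,0,0,0,-0.6],[0,0,0,0,0,0,-0.6],[0,0,0,0,0,0,-0.6],[0,0,0,0,0,0,-0.6]])

```text
clock: 20.5
tool_pos: [617.9, 107.4, 212.8]
tcp_rot: [[-0.002, 1.0, -0.001], [1.0, 0.002, 0.0], [0.0, -0.001, -1.0]]
force: [1.0, -0.2, 0.6]
grip_width: 68.2
finger_force: 0.0
```

Call:
jog_arm(increments=[[0,0,0,0,0,0,-0.6],[0,0,0,0,0,0,-0.6],[0,0,0,0,0,0,-0.6],[0,0,0,0,0,0,-0.6],[0,0,0,0,0,0,-0.6]])

```text
clock: 21.0
tool_pos: [618.0, 107.5, 213.2]
tcp_rot: [[-0.002, 1.0, -0.001], [1.0, 0.002, 0.0], [0.0, -0.001, -1.0]]
force: [0.8, 0.3, -0.5]
grip_width: 68.3
finger_force: 0.0
```

```bash
python3 - <<'E'
from h import *
mp();p,P=cloud("side"); pans(P); save("s6",cv2.resize(p[120:320,280:520],(720,600)))
E
```

```text
t 21.0 tcp [618.  107.5 213.2] q [ 10.  16.  20.  95.   0. 100.] F [ 0.8  0.3 -0.5] w 68.3 ff 0.0
pan L 407 90.6 on it 163 [617.2 105.2 142.5]
pan R 549 111.4 on it 353 [634.3 -85.9 156.9]
```

View pics/s6.png

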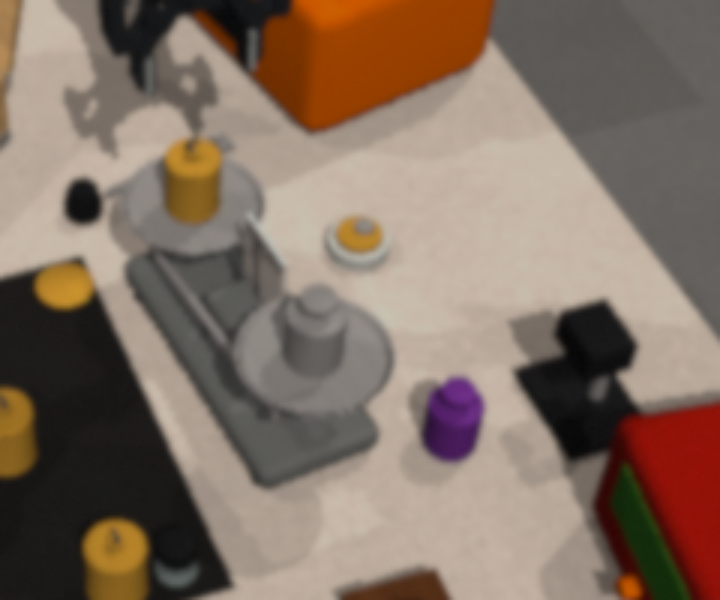

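Left pan is down, with the weight at crop (192,180), and the right pan with the check weight is up. This one is heavy, so it goes in the case.

Call:
jog_arm(increments=[[0,0,0.045,0,0,0,-0.6],[0,0,0.085,0,0,0,-0.6],[0,0,0.102,0,0,0,-0.6],[0,0,0.102,0,0,0,-0.6]])

```text
clock: 21.45
tool_pos: [616.3, 107.2, 107.9]
tcp_rot: [[-0.002, 1.0, -0.006], [1.0, 0.002, -0.0], [-0.0, -0.006, -1.0]]
force: [0.4, -0.2, -0.3]
grip_width: 68.7
finger_force: 0.0
```

Call:
jog_arm(increments=[[0,0,0,0,0,0,1],[0,0,0,0,0,0,1],[0,0,0,0,0,0,1],[0,0,0,0,0,0,1]])

```text
clock: 21.85
tool_pos: [618.4, 107.7, 113.6]
tcp_rot: [[-0.002, 1.0, 0.002], [1.0, 0.002, 0.001], [0.001, 0.002, -1.0]]
force: [-3.8, -0.3, 6.6]
grip_width: 42.3
finger_force: 70.9
```

Call:
jog_arm(increments=[[0,0,-0.02,0,0,0,1],[0,0,-0.05,0,0,0,1],[0,0,-0.08,0,0,0,1],[0,0,-0.09,0,0,0,1],[0,0,-0.09,0,0,0,1]])

```text
clock: 22.35
tool_pos: [618.8, 107.6, 202.6]
tcp_rot: [[-0.002, 1.0, 0.002], [1.0, 0.002, 0.001], [0.001, 0.002, -1.0]]
force: [-0.4, -0.2, -6.5]
grip_width: 42.2
finger_force: 72.9
```

Call:
jog_arm(increments=[[0.023,-0.037,0,0,0,0,1],[0.046,-0.074,0,0,0,0,1],[0.069,-0.111,0,0,0,0,1],[0.093,-0.148,0,0,0,0,1],[0.13,-0.17,0,0,0,0,1]])

```text
clock: 22.85
tool_pos: [445.0, 236.6, 199.7]
tcp_rot: [[-0.001, 1.0, -0.003], [1.0, 0.001, -0.001], [-0.001, -0.003, -1.0]]
force: [0.8, 0.7, -6.2]
grip_width: 42.3
finger_force: 74.2
```

Call:
jog_arm(increments=[[0.034,-0.023,0,0,0,0,1],[0.067,-0.046,0,0,0,0,1],[0.1,-0.069,0,0,0,0,1],[0.133,-0.091,0,0,0,0,1],[0.133,-0.091,0,0,0,0,1]])

```text
clock: 23.35
tool_pos: [353.5, 372.6, 199.2]
tcp_rot: [[-0.007, 1.0, -0.003], [1.0, 0.007, -0.0], [-0.0, -0.003, -1.0]]
force: [0.9, 0.1, -6.9]
grip_width: 42.1
finger_force: 74.1
```

Call:
jog_arm(increments=[[0,0,0,0,0,0,1],[0,0,0,0,0,0,1],[0,0,0,0,0,0,1]])

```text
clock: 23.65
tool_pos: [356.9, 369.0, 200.9]
tcp_rot: [[-0.001, 1.0, -0.001], [1.0, 0.001, -0.0], [-0.0, -0.001, -1.0]]
force: [0.2, -0.9, -6.9]
grip_width: 42.3
finger_force: 74.1
```

```bash
python3 - <<'E'
from h import *
mp();p,P=cloud("side"); Q=P.reshape(-1,3)
s=sense()["tool_pos"];q=Q[(abs(Q[:,0]-s[0])<24)&(abs(Q[:,1]-s[1])<30)&(Q[:,2]>150)&(Q[:,2]<s[2]+60)]
print(q.min(0),q.max(0)); save("s7",cv2.resize(p[40:240,130:370],(720,600))); findw(P)
E
```

```text
t 23.65 tcp [356.9 369.  200.9] q [ 46.  -1.   1.  92.   0. 136.] F [ 0.2 -0.9 -6.9] w 42.3 ff 74.1
[332.96575444 347.01813145 176.5665933 ] [380.79598472 390.9997236  260.83578947]
w 264 [427.8  -7.6  55.7]
w 310 [ 465.8 -144.7   55.8]
```

View pics/s7.png

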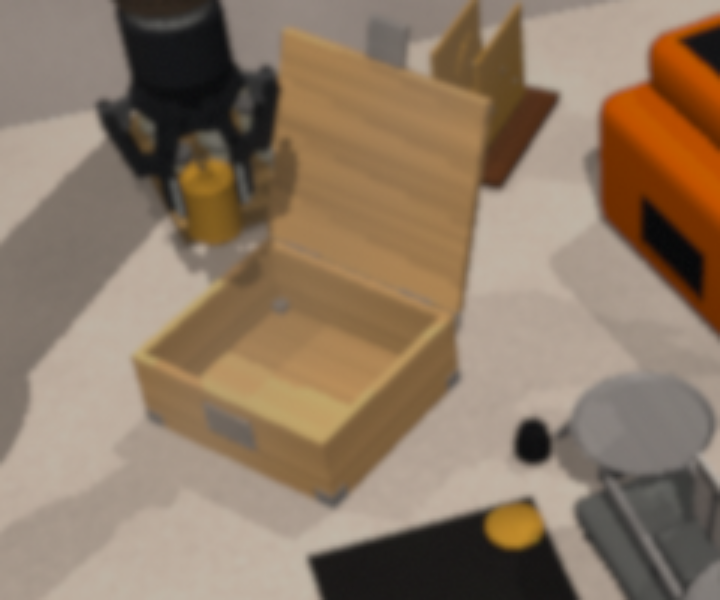

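Call:
jog_arm(increments=[[0,0,0.04,0,0,0,1],[0,0,0.08,0,0,0,1],[0,0,0.115,0,0,0,1],[0,0,0.14,0,0,0,1],[0,0,0.155,0,0,0,1]])

```text
clock: 24.2
tool_pos: [356.0, 368.5, 44.2]
tcp_rot: [[-0.001, 1.0, -0.002], [1.0, 0.001, -0.002], [-0.002, -0.002, -1.0]]
force: [-0.2, -0.5, -6.8]
grip_width: 42.5
finger_force: 74.2
```

Call:
jog_arm(increments=[[0,0,0.005,0,0,0,1],[0,0,0.01,0,0,0,1],[0,0,0.013,0,0,0,1],[0,0,0.013,0,0,0,1]])

```text
clock: 24.6
tool_pos: [356.6, 370.2, 34.1]
tcp_rot: [[-0.002, 1.0, 0.0], [1.0, 0.002, 0.001], [0.001, 0.0, -1.0]]
force: [-0.2, 0.7, -7.4]
grip_width: 42.2
finger_force: 74.2
```

Call:
jog_arm(increments=[[0,0,0,0,0,0,0.2],[0,0,0,0,0,0,-0.4],[0,0,0,0,0,0,-0.4],[0,0,0,0,0,0,-0.4]])

```text
clock: 25.0
tool_pos: [356.7, 370.4, 34.4]
tcp_rot: [[-0.002, 1.0, 0.001], [1.0, 0.002, 0.002], [0.002, 0.001, -1.0]]
force: [-0.0, -0.7, 0.8]
grip_width: 59.9
finger_force: 0.0
```

Call:
jog_arm(increments=[[0,0,-0.03,0,0,0,-0.4],[0,0,-0.07,0,0,0,-0.4],[0,0,-0.11,0,0,0,-0.4],[0,0,-0.15,0,0,0,-0.4],[0,0,-0.15,0,0,0,-0.4]])

```text
clock: 25.5
tool_pos: [357.9, 371.5, 189.7]
tcp_rot: [[-0.002, 1.0, 0.006], [1.0, 0.002, 0.007], [0.007, 0.006, -1.0]]
force: [-0.7, 0.5, -0.2]
grip_width: 59.7
finger_force: 0.0
```

```bash
python3 - <<'E'
from h import *
mp()
for n in("side",):
    p,P=cloud(n); Q=P.reshape(-1,3)
    findw(P); pans(P)
    q=Q[(abs(Q[:,0]-357)<40)&(abs(Q[:,1]-370)<40)&(Q[:,2]>52)&(Q[:,2]<70)]; print(len(q),q.mean(0) if len(q) else 0)
save("s8",cv2.resize(p[40:300,130:442],(720,600)))
E
```

```text
t 25.5 tcp [357.9 371.5 189.7] q [ 46.  -1.  -1.  90.   0. 136.] F [-0.7  0.5 -0.2] w 59.7 ff 0.0
w 261 [428.   -7.5  55.8]
w 314 [ 465.8 -144.5   55.6]
pan L 521 111.6 on it 0 
pan R 541 90.7 on it 249 [635.1 -82.8 142.7]
206 [351.91991801 373.55195981  60.24995092]
```

View pics/s8.png

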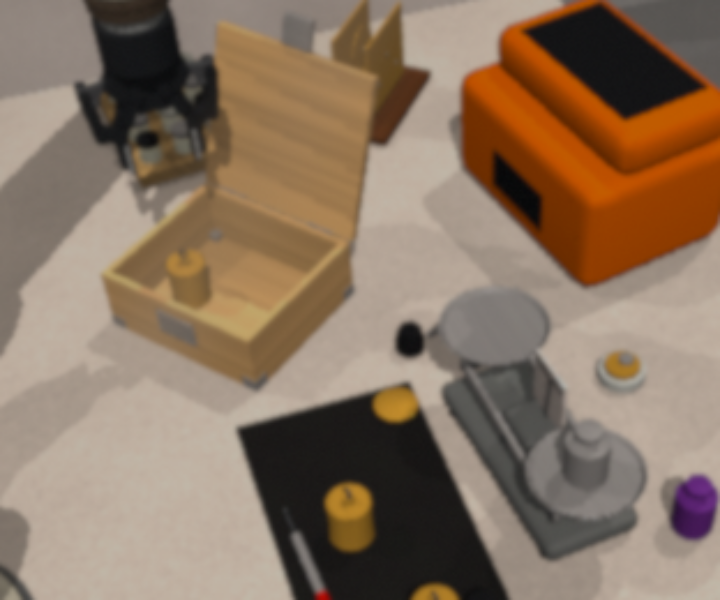

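The weight stands upright in the case, crop (188,278), and the lid is still leaning back. The next weight is at (428,-7.5).

Call:
jog_arm(increments=[[-0.042,0.008,0,0,0,0,-0.6],[-0.084,0.016,0,0,0,0,-0.6],[-0.126,0.024,0,0,0,0,-0.6],[-0.168,0.032,0,0,0,0,-0.6],[-0.21,0.04,0,0,0,0,-0.6]])

```text
clock: 26.05
tool_pos: [396.5, 158.3, 182.4]
tcp_rot: [[-0.003, 1.0, -0.001], [1.0, 0.003, 0.0], [0.0, -0.001, -1.0]]
force: [0.3, -0.2, 0.1]
grip_width: 68.5
finger_force: 0.0
```

Call:
jog_arm(increments=[[-0.042,0.008,0.01,0,0,0,-0.6],[-0.084,0.016,0.03,0,0,0,-0.6],[-0.126,0.024,0.05,0,0,0,-0.6],[-0.168,0.03,0.07,0,0,0,-0.6],[-0.168,0.03,0.08,0,0,0,-0.6]])

```text
clock: 26.55
tool_pos: [426.3, -11.8, 100.5]
tcp_rot: [[0.003, 1.0, -0.003], [1.0, -0.003, -0.0], [-0.0, -0.003, -1.0]]
force: [-0.0, 0.8, -0.5]
grip_width: 68.4
finger_force: 0.0
```

Call:
jog_arm(increments=[[0,0,0,0,0,0,-0.6],[0,0,0,0,0,0,-0.6],[0,0,0,0,0,0,-0.6]])

```text
clock: 26.85
tool_pos: [427.5, -6.9, 103.9]
tcp_rot: [[-0.004, 1.0, 0.0], [1.0, 0.004, 0.001], [0.001, 0.0, -1.0]]
force: [1.6, -0.7, 1.5]
grip_width: 68.4
finger_force: 0.0
```

```bash
python3 - <<'E'
from h import *
mp();p,P=cloud("side"); findw(P)
E
```

```text
t 26.85 tcp [427.5  -6.9 103.9] q [ -1. -13. -21.  82.   0.  89.] F [ 1.6 -0.7  1.5] w 68.4 ff 0.0
w 262 [427.8  -7.6  55.6]
w 304 [ 465.7 -144.7   55.9]
```

Call:
jog_arm(increments=[[0,0,0.035,0,0,0,-0.6],[0,0,0.065,0,0,0,-0.6],[0,0,0.082,0,0,0,-0.6],[0,0,0.082,0,0,0,-0.6]])

```text
clock: 27.3
tool_pos: [425.9, -7.0, 19.6]
tcp_rot: [[-0.004, 1.0, -0.004], [1.0, 0.004, 0.0], [0.0, -0.004, -1.0]]
force: [-1.0, 0.2, -0.2]
grip_width: 68.2
finger_force: 0.0
```

Call:
jog_arm(increments=[[0,0,0,0,0,0,1],[0,0,0,0,0,0,1],[0,0,0,0,0,0,1],[0,0,0,0,0,0,1]])

```text
clock: 27.7
tool_pos: [428.5, -7.6, 23.2]
tcp_rot: [[-0.003, 1.0, 0.003], [1.0, 0.003, 0.001], [0.001, 0.003, -1.0]]
force: [-0.9, 3.0, 6.3]
grip_width: 42.4
finger_force: 71.2
```

Call:
jog_arm(increments=[[0,0,-0.02,0,0,0,1],[0,0,-0.06,0,0,0,1],[0,0,-0.1,0,0,0,1],[0,0,-0.14,0,0,0,1],[0,0,-0.16,0,0,0,1]])

```text
clock: 28.2
tool_pos: [428.1, -7.9, 185.3]
tcp_rot: [[-0.002, 1.0, 0.004], [1.0, 0.002, 0.0], [0.0, 0.004, -1.0]]
force: [1.0, -0.5, -4.6]
grip_width: 42.8
finger_force: 72.3
```

Call:
jog_arm(increments=[[0.023,0.038,0,0,0,0,1],[0.046,0.076,0,0,0,0,1],[0.069,0.114,0,0,0,0,1],[0.092,0.152,0,0,0,0,1],[0.114,0.19,0,0,0,0,1]])

```text
clock: 28.7
tool_pos: [618.3, 107.7, 181.2]
tcp_rot: [[-0.003, 1.0, -0.001], [1.0, 0.003, 0.0], [0.0, -0.001, -1.0]]
force: [0.7, -0.6, -2.7]
grip_width: 42.2
finger_force: 73.0
```

Call:
jog_arm(increments=[[0,0,0,0,0,0,1],[0,0,0,0,0,0,1],[0,0,0,0,0,0,1],[0,0,0,0,0,0,1]])

```text
clock: 29.1
tool_pos: [616.4, 105.9, 182.4]
tcp_rot: [[-0.002, 1.0, 0.001], [1.0, 0.002, 0.0], [0.0, 0.001, -1.0]]
force: [-0.1, -0.5, -3.9]
grip_width: 42.3
finger_force: 73.2
```

```bash
python3 - <<'E'
from h import *
mp();p,P=cloud("side"); pans(P); findw(P)
Q=P.reshape(-1,3);q=Q[(abs(Q[:,0]-617)<24)&(abs(Q[:,1]-107)<24)&(Q[:,2]>125)&(Q[:,2]<300)]
print(q.min(0),q.max(0))
E
```

```text
t 29.1 tcp [616.4 105.9 182.4] q [ 10.  15.  16.  91.   0. 100.] F [-0.1 -0.5 -3.9] w 42.3 ff 73.2
pan L 488 111.5 on it 34 [617.7  92.4 182.4]
pan R 534 90.7 on it 249 [634.9 -82.5 142.8]
w 308 [ 465.6 -144.9   55.6]
[593.02736453  83.27638392 163.11524022] [640.96340731 126.71757893 299.99882885]
```

Call:
jog_arm(increments=[[0.001,0.001,0.025,0,0,0,1],[0.001,0.001,0.04,0,0,0,1],[0.001,0.001,0.048,0,0,0,1],[0.001,0.001,0.052,0,0,0,1],[0.001,0.001,0.052,0,0,0,1]])

```text
clock: 29.65
tool_pos: [617.6, 107.3, 129.7]
tcp_rot: [[-0.002, 1.0, -0.001], [1.0, 0.002, 0.0], [0.0, -0.001, -1.0]]
force: [-2.4, -1.4, 0.6]
grip_width: 42.7
finger_force: 74.1
```

Call:
jog_arm(increments=[[0,0,0,0,0,0,1],[0,0,0,0,0,0,1],[0,0,0,0,0,0,0.2],[0,0,0,0,0,0,-0.6],[0,0,0,0,0,0,-0.6]])

```text
clock: 30.15
tool_pos: [618.5, 107.6, 129.5]
tcp_rot: [[-0.002, 1.0, 0.001], [1.0, 0.002, 0.001], [0.001, 0.001, -1.0]]
force: [-0.2, 0.3, 0.4]
grip_width: 67.8
finger_force: 0.0
```

Call:
jog_arm(increments=[[0,0,-0.03,0,0,0,-0.6],[0,0,-0.06,0,0,0,-0.6],[0,0,-0.09,0,0,0,-0.6],[0,0,-0.1,0,0,0,-0.6],[0,0,-0.1,0,0,0,-0.6]])

```text
clock: 30.65
tool_pos: [618.9, 107.6, 230.8]
tcp_rot: [[-0.002, 1.0, 0.003], [1.0, 0.002, 0.001], [0.001, 0.003, -1.0]]
force: [0.7, -0.0, -1.2]
grip_width: 68.4
finger_force: 0.0
```

Call:
jog_arm(increments=[[0,0,0,0,0,0,-0.6],[0,0,0,0,0,0,-0.6],[0,0,0,0,0,0,-0.6],[0,0,0,0,0,0,-0.6],[0,0,0,0,0,0,-0.6]])

```text
clock: 31.15
tool_pos: [617.9, 107.5, 228.8]
tcp_rot: [[-0.002, 1.0, -0.001], [1.0, 0.002, 0.0], [0.0, -0.001, -1.0]]
force: [0.3, 0.2, 0.3]
grip_width: 68.3
finger_force: 0.0
```

Call:
jog_arm(increments=[[0,0,0,0,0,0,-0.6],[0,0,0,0,0,0,-0.6],[0,0,0,0,0,0,-0.6],[0,0,0,0,0,0,-0.6],[0,0,0,0,0,0,-0.6]])

```text
clock: 31.65
tool_pos: [618.0, 107.5, 229.3]
tcp_rot: [[-0.002, 1.0, -0.001], [1.0, 0.002, 0.0], [0.0, -0.001, -1.0]]
force: [-0.6, 1.2, -0.1]
grip_width: 68.6
finger_force: 0.0
```

```bash
python3 - <<'E'
from h import *
mp();p,P=cloud("side"); pans(P); findw(P)
Q=P.reshape(-1,3);q=Q[(abs(Q[:,0]-617)<35)&(abs(Q[:,1]-107)<35)&(Q[:,2]>125)&(Q[:,2]<170)]
print(q.min(0),q.max(0))
E
```

```text
t 31.65 tcp [618.  107.5 229.3] q [ 10.  16.  23.  97.   0. 100.] F [-0.6  1.2 -0.1] w 68.6 ff 0.0
pan L 427 111.4 on it 229 [615.6 101.9 157.3]
pan R 543 90.9 on it 257 [634.6 -82.9 142.9]
w 311 [ 465.8 -144.9   56. ]
[595.91640088  87.54663932 125.07043001] [639.20324532 132.13946003 169.34656763]
```

Left pan stays up, so this weight is light and goes to the tray.

Call:
jog_arm(increments=[[0,0,0.045,0,0,0,-0.6],[0,0,0.085,0,0,0,-0.6],[0,0,0.098,0,0,0,-0.6],[0,0,0.098,0,0,0,-0.6]])

```text
clock: 32.1
tool_pos: [616.9, 107.3, 129.6]
tcp_rot: [[-0.002, 1.0, -0.004], [1.0, 0.002, -0.0], [-0.0, -0.004, -1.0]]
force: [0.2, 0.3, -0.0]
grip_width: 68.4
finger_force: 0.0
```

Call:
jog_arm(increments=[[0,0,0,0,0,0,1],[0,0,0,0,0,0,1],[0,0,0,0,0,0,1],[0,0,0,0,0,0,1]])

```text
clock: 32.5
tool_pos: [618.9, 107.8, 132.7]
tcp_rot: [[-0.002, 1.0, 0.002], [1.0, 0.002, 0.001], [0.001, 0.002, -1.0]]
force: [2.6, 1.1, 0.6]
grip_width: 41.9
finger_force: 70.7
```

Call:
jog_arm(increments=[[0,0,-0.02,0,0,0,1],[0,0,-0.05,0,0,0,1],[0,0,-0.08,0,0,0,1],[0,0,-0.09,0,0,0,1],[0,0,-0.09,0,0,0,1]])

```text
clock: 33.0
tool_pos: [618.6, 107.5, 222.3]
tcp_rot: [[-0.002, 1.0, 0.001], [1.0, 0.002, 0.001], [0.001, 0.001, -1.0]]
force: [-0.4, 0.6, -4.6]
grip_width: 42.3
finger_force: 72.0
```

Call:
jog_arm(increments=[[-0.04,-0.018,0,0,0,0,1],[-0.08,-0.036,0,0,0,0,1],[-0.12,-0.054,0,0,0,0,1],[-0.16,-0.072,0,0,0,0,1],[-0.2,-0.09,0,0,0,0,1]])

```text
clock: 33.5
tool_pos: [526.9, -94.0, 218.9]
tcp_rot: [[-0.003, 1.0, -0.003], [1.0, 0.003, 0.001], [0.001, -0.003, -1.0]]
force: [0.9, 0.1, -6.0]
grip_width: 42.2
finger_force: 72.5
```

Call:
jog_arm(increments=[[-0.04,-0.018,0,0,0,0,1],[-0.08,-0.036,0,0,0,0,1],[-0.12,-0.054,0,0,0,0,1],[-0.16,-0.072,0,0,0,0,1],[-0.2,-0.09,0,0,0,0,1]])

```text
clock: 34.0
tool_pos: [437.5, -294.1, 219.0]
tcp_rot: [[-0.002, 1.0, -0.003], [1.0, 0.002, 0.002], [0.002, -0.003, -1.0]]
force: [2.0, -0.1, -5.3]
grip_width: 42.4
finger_force: 72.5
```

Call:
jog_arm(increments=[[-0.04,-0.018,0.02,0,0,0,1],[-0.08,-0.036,0.04,0,0,0,1],[-0.12,-0.054,0.06,0,0,0,1],[-0.128,-0.058,0.08,0,0,0,1],[-0.128,-0.058,0.1,0,0,0,1]])

```text
clock: 34.5
tool_pos: [379.2, -422.0, 117.6]
tcp_rot: [[0.001, 1.0, -0.003], [1.0, -0.001, 0.003], [0.003, -0.003, -1.0]]
force: [0.5, 1.3, -3.8]
grip_width: 42.5
finger_force: 72.5
```

Call:
jog_arm(increments=[[0,0,0,0,0,0,1],[0,0,0,0,0,0,1],[0,0,0,0,0,0,1]])

```text
clock: 34.8
tool_pos: [381.6, -420.9, 121.9]
tcp_rot: [[-0.003, 1.0, -0.0], [1.0, 0.003, -0.0], [-0.0, -0.0, -1.0]]
force: [-0.2, 1.0, -4.2]
grip_width: 42.0
finger_force: 72.5
```

```bash
python3 - <<'E'
from h import *
mp();p,P=cloud("side"); findw(P); pans(P)
Q=P.reshape(-1,3);q=Q[(abs(Q[:,0]-380)<23)&(abs(Q[:,1]+421)<23)&(Q[:,2]>60)&(Q[:,2]<170)]
print(q.min(0),q.max(0))
q=Q[(abs(Q[:,0]-393)<100)&(abs(Q[:,1]+378)<120)&(Q[:,2]>14)&(Q[:,2]<30)]
print(cv2.minAreaRect(q[:,:2].astype(np.float32)))
save("s9",cv2.resize(p[280:480,220:460],(720,600)))
E
```

```text
t 34.8 tcp [ 381.6 -420.9  121.9] q [-48.   7.  -0.  83.  -0.  42.] F [-0.2  1.  -4.2] w 42.0 ff 72.5
pan L 526 111.5 on it 0 
pan R 292 90.8 on it 254 [635.2 -82.9 142.8]
[ 357.03006211 -439.90642592   95.65582226] [ 402.95989319 -414.07385731  167.87964499]
((395.2453308105469, -374.41943359375), (201.13619995117188, 160.139892578125), 72.82279205322266)
```

View pics/s9.png

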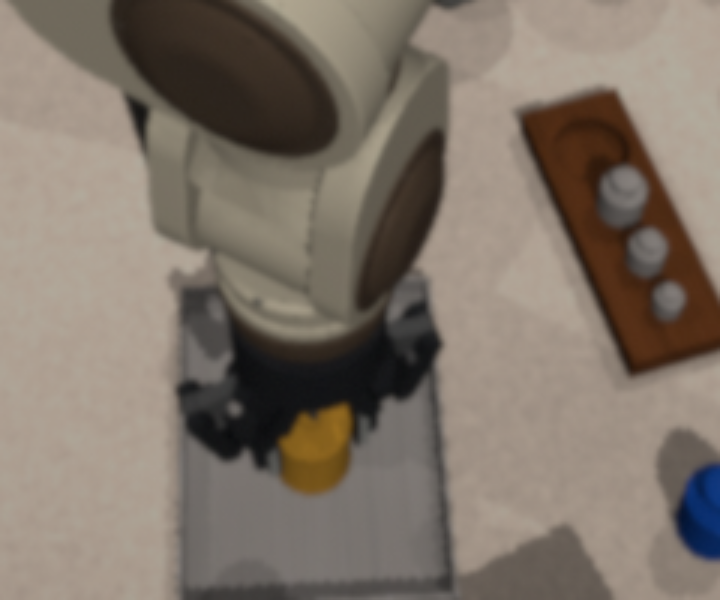

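```bash
python3 - <<'E'
from h import *
import h
h.getcmd0=pose(381,-421,150,90); h.getcmd=lambda:h.getcmd0
plan([(465.5,-145,110,180,0,-.6,3)])
E
```

```text
[[0.023,0.007,0.003,0.0,0.0,-7.5,-0.6],[0.046,0.014,0.007,0.0,0.0,-15.0,-0.6],[0.069,0.021,0.01,0.0,0.0,-22.5,-0.6],[0.092,0.028,0.013,0.0,0.0,-30.0,-0.6],[0.115,0.035,0.017,0.0,0.0,-37.5,-0.6]]
[[0.014,0.02,0.003,0.0,0.0,-7.5,-0.6],[0.028,0.039,0.007,0.0,0.0,-15.0,-0.6],[0.042,0.059,0.01,0.0,0.0,-22.5,-0.6],[0.056,0.078,0.013,0.0,0.0,-30.0,-0.6],[0.07,0.098,0.017,0.0,0.0,-37.5,-0.6]]
[[-0.001,0.024,0.003,0.0,0.0,-7.5,-0.6],[-0.002,0.048,0.007,0.0,0.0,-15.0,-0.6],[-0.002,0.048,0.007,0.0,0.0,-15.0,-0.6],[-0.002,0.048,0.007,0.0,0.0,-15.0,-0.6],[-0.002,0.048,0.007,0.0,0.0,-15.0,-0.6]]
```

Call:
jog_arm(increments=[[0,0,0.04,0,0,0,1],[0,0,0.07,0,0,0,1],[0,0,0.085,0,0,0,1],[0,0,0.096,0,0,0,1],[0,0,0.096,0,0,0,1]])

```text
clock: 35.35
tool_pos: [381.9, -421.6, 26.7]
tcp_rot: [[-0.003, 1.0, 0.001], [1.0, 0.003, -0.001], [-0.001, 0.001, -1.0]]
force: [0.2, 0.1, -4.6]
grip_width: 42.1
finger_force: 75.9
```

Call:
jog_arm(increments=[[0,0,0,0,0,0,1],[0,0,0,0,0,0,0.2],[0,0,0,0,0,0,-0.6],[0,0,0,0,0,0,-0.6],[0,0,0,0,0,0,-0.6]])

```text
clock: 35.85
tool_pos: [381.4, -421.3, 25.7]
tcp_rot: [[-0.002, 1.0, 0.0], [1.0, 0.002, -0.0], [-0.0, 0.0, -1.0]]
force: [0.7, 0.3, -1.3]
grip_width: 68.4
finger_force: 0.0
```

Call:
jog_arm(increments=[[0,0,-0.03,0,0,0,-0.6],[0,0,-0.06,0,0,0,-0.6],[0,0,-0.09,0,0,0,-0.6],[0,0,-0.124,0,0,0,-0.6],[0,0,-0.124,0,0,0,-0.6]])

```text
clock: 36.35
tool_pos: [382.5, -422.5, 154.6]
tcp_rot: [[-0.002, 1.0, 0.005], [1.0, 0.002, -0.005], [-0.005, 0.005, -1.0]]
force: [-0.1, 0.3, -0.6]
grip_width: 68.4
finger_force: 0.0
```

```bash
python3 - <<'E'
from h import *
mp()
E
```

```text
t 36.35 tcp [ 382.5 -422.5  154.6] q [-48.   6.   3.  86.  -0.  42.] F [-0.1  0.3 -0.6] w 68.4 ff 0.0
```

Call:
jog_arm(increments=[[0.023,0.007,0.003,0,0,-7.5,-0.6],[0.046,0.014,0.007,0,0,-15,-0.6],[0.069,0.021,0.01,0,0,-22.5,-0.6],[0.092,0.028,0.013,0,0,-30,-0.6],[0.115,0.035,0.017,0,0,-37.5,-0.6]])

```text
clock: 36.85
tool_pos: [416.1, -305.1, 131.9]
tcp_rot: [[-0.615, 0.789, -0.0], [0.789, 0.615, 0.0], [0.0, -0.0, -1.0]]
force: [1.0, -0.1, -0.2]
grip_width: 68.0
finger_force: 0.0
```

Call:
jog_arm(increments=[[0.014,0.02,0.003,0,0,-7.5,-0.6],[0.028,0.039,0.007,0,0,-15,-0.6],[0.042,0.059,0.01,0,0,-22.5,-0.6],[0.056,0.078,0.013,0,0,-30,-0.6],[0.07,0.098,0.017,0,0,-37.5,-0.6]])

```text
clock: 37.35
tool_pos: [451.0, -189.8, 115.0]
tcp_rot: [[-0.968, 0.252, -0.0], [0.252, 0.968, 0.0], [0.0, 0.0, -1.0]]
force: [0.1, 0.1, 0.2]
grip_width: 68.1
finger_force: 0.0
```

Call:
jog_arm(increments=[[-0.001,0.024,0.003,0,0,-7.5,-0.6],[-0.002,0.048,0.007,0,0,-15,-0.6],[-0.002,0.048,0.007,0,0,-15,-0.6],[-0.002,0.048,0.007,0,0,-15,-0.6],[-0.002,0.048,0.007,0,0,-15,-0.6]])

```text
clock: 37.85
tool_pos: [464.9, -145.4, 108.3]
tcp_rot: [[-1.0, -0.0, -0.001], [-0.0, 1.0, 0.0], [0.001, 0.0, -1.0]]
force: [0.0, 0.3, 0.6]
grip_width: 68.3
finger_force: 0.0
```

```bash
python3 - <<'E'
from h import *
mp();p,P=cloud("side"); findw(P); pans(P)
Q=P.reshape(-1,3)
q=Q[(abs(Q[:,0]-381)<60)&(abs(Q[:,1]+421)<60)&(Q[:,2]>45)&(Q[:,2]<62)]
print("tray w",len(q),q.mean(0)); print(sense()["tcp_rot"].round(3).tolist())
E
```

```text
t 37.85 tcp [ 464.9 -145.4  108.3] q [-17.  -4. -13.  81.  -0. -17.] F [0.  0.3 0.6] w 68.3 ff 0.0
w 238 [ 461.9 -147.    55.4]
pan L 226 111.5 on it 0 
pan R 542 90.8 on it 250 [635.2 -82.7 142.9]
tray w 515 [ 380.59878859 -418.97283142   55.95746927]
[[-1.0, -0.0, -0.0], [-0.0, 1.0, 0.0], [0.0, 0.0, -1.0]]
```

Call:
jog_arm(increments=[[0,0,0.035,0,0,0,-0.6],[0,0,0.068,0,0,0,-0.6],[0,0,0.086,0,0,0,-0.6],[0,0,0.086,0,0,0,-0.6]])

```text
clock: 38.3
tool_pos: [463.1, -145.0, 19.7]
tcp_rot: [[-1.0, -0.0, -0.005], [-0.0, 1.0, 0.002], [0.005, 0.002, -1.0]]
force: [-0.7, 0.9, 0.4]
grip_width: 68.7
finger_force: 0.0
```

Call:
jog_arm(increments=[[0,0,0,0,0,0,1],[0,0,0,0,0,0,1],[0,0,0,0,0,0,1],[0,0,0,0,0,0,1]])

```text
clock: 38.7
tool_pos: [466.1, -144.8, 24.3]
tcp_rot: [[-1.0, -0.002, 0.002], [-0.002, 1.0, 0.0], [-0.002, 0.0, -1.0]]
force: [-1.9, 3.4, 7.1]
grip_width: 41.9
finger_force: 71.9
```

Call:
jog_arm(increments=[[0,0,-0.02,0,0,0,1],[0,0,-0.06,0,0,0,1],[0,0,-0.1,0,0,0,1],[0,0,-0.14,0,0,0,1],[0,0,-0.17,0,0,0,1]])

```text
clock: 39.2
tool_pos: [465.2, -145.1, 195.3]
tcp_rot: [[-1.0, -0.002, 0.002], [-0.002, 1.0, -0.001], [-0.002, -0.001, -1.0]]
force: [0.5, -0.3, -5.5]
grip_width: 42.3
finger_force: 72.5
```

Call:
jog_arm(increments=[[-0.022,0.036,0,0,0,0,1],[-0.044,0.073,0,0,0,0,1],[-0.066,0.109,0,0,0,0,1],[-0.088,0.146,0,0,0,0,1],[-0.11,0.182,0,0,0,0,1]])

```text
clock: 39.7
tool_pos: [575.3, 38.8, 192.5]
tcp_rot: [[-1.0, -0.002, -0.0], [-0.002, 1.0, -0.0], [0.0, -0.0, -1.0]]
force: [0.7, 0.1, -6.2]
grip_width: 42.4
finger_force: 73.2
```

Call:
jog_arm(increments=[[-0.022,0.036,0,0,0,0,1],[-0.043,0.071,0,0,0,0,1],[-0.043,0.071,0,0,0,0,1],[-0.043,0.071,0,0,0,0,1],[-0.043,0.071,0,0,0,0,1]])

```text
clock: 40.2
tool_pos: [617.2, 107.8, 192.3]
tcp_rot: [[-1.0, -0.002, -0.001], [-0.002, 1.0, -0.0], [0.001, -0.0, -1.0]]
force: [-0.2, -0.3, -5.6]
grip_width: 42.5
finger_force: 73.4
```

```bash
python3 - <<'E'
from h import *
mp();p,P=cloud("side"); pans(P); findw(P)
Q=P.reshape(-1,3);q=Q[(abs(Q[:,0]-617)<24)&(abs(Q[:,1]-107)<24)&(Q[:,2]>125)&(Q[:,2]<300)]
print(q.min(0),q.max(0))
q=Q[(abs(Q[:,0]-508)<25)&(abs(Q[:,1]+146)<25)&(Q[:,2]>20)];print("jar",q.mean(0))
E
```

```text
t 40.2 tcp [617.2 107.8 192.3] q [10. 15. 17. 92.  0. 10.] F [-0.2 -0.3 -5.6] w 42.5 ff 73.4
pan L 516 111.5 on it 13 [609.8  94.  182.5]
pan R 539 90.7 on it 248 [634.9 -82.7 143. ]
[595.79137334  83.05254582 171.83611275] [637.01126179 130.81706787 299.76022804]
jar [ 509.44657958 -146.23360478   35.88281174]
```

Call:
jog_arm(increments=[[0,0,0.035,0,0,0,1],[0,0,0.052,0,0,0,1],[0,0,0.062,0,0,0,1],[0,0,0.07,0,0,0,1],[0,0,0.077,0,0,0,1]])

```text
clock: 40.75
tool_pos: [617.6, 107.9, 116.5]
tcp_rot: [[-1.0, -0.002, 0.001], [-0.002, 1.0, 0.0], [-0.001, 0.0, -1.0]]
force: [-4.1, -2.4, 2.4]
grip_width: 42.4
finger_force: 74.4
```

Call:
jog_arm(increments=[[0,0,0,0,0,0,1],[0,0,0,0,0,0,1],[0,0,0,0,0,0,0.2],[0,0,0,0,0,0,-0.5],[0,0,0,0,0,0,-0.5]])

```text
clock: 41.25
tool_pos: [618.1, 109.0, 116.0]
tcp_rot: [[-1.0, -0.003, 0.001], [-0.003, 1.0, 0.001], [-0.001, 0.001, -1.0]]
force: [0.5, 0.1, -0.2]
grip_width: 63.8
finger_force: 0.0
```

Call:
jog_arm(increments=[[0,0,-0.03,0,0,0,-0.5],[0,0,-0.06,0,0,0,-0.5],[0,0,-0.09,0,0,0,-0.5],[0,0,-0.1,0,0,0,-0.5],[0,0,-0.1,0,0,0,-0.5]])

```text
clock: 41.75
tool_pos: [618.4, 108.9, 217.0]
tcp_rot: [[-1.0, -0.003, 0.003], [-0.003, 1.0, 0.001], [-0.003, 0.001, -1.0]]
force: [0.8, 0.0, -1.7]
grip_width: 63.8
finger_force: 0.0
```

Call:
jog_arm(increments=[[0,0,0,0,0,0,-0.5],[0,0,0,0,0,0,-0.5],[0,0,0,0,0,0,-0.5],[0,0,0,0,0,0,-0.5],[0,0,0,0,0,0,-0.5]])

```text
clock: 42.25
tool_pos: [617.4, 108.5, 214.8]
tcp_rot: [[-1.0, -0.002, -0.001], [-0.002, 1.0, 0.0], [0.001, 0.0, -1.0]]
force: [0.4, 0.7, 0.3]
grip_width: 64.1
finger_force: 0.0
```

Call:
jog_arm(increments=[[0,0,0,0,0,0,-0.5],[0,0,0,0,0,0,-0.5],[0,0,0,0,0,0,-0.5],[0,0,0,0,0,0,-0.5],[0,0,0,0,0,0,-0.5]])

```text
clock: 42.75
tool_pos: [617.5, 108.5, 215.3]
tcp_rot: [[-1.0, -0.002, -0.0], [-0.002, 1.0, 0.0], [0.0, 0.0, -1.0]]
force: [-0.4, 0.2, 1.1]
grip_width: 64.1
finger_force: 0.0
```

```bash
python3 - <<'E'
from h import *
mp();p,P=cloud("side"); pans(P)
Q=P.reshape(-1,3);q=Q[(abs(Q[:,0]-617)<35)&(abs(Q[:,1]-107)<35)&(Q[:,2]>110)&(Q[:,2]<150)]
print(q.min(0),q.max(0))
E
```

```text
t 42.75 tcp [617.5 108.5 215.3] q [10. 16. 21. 95.  0. 10.] F [-0.4  0.2  1.1] w 64.1 ff 0.0
pan L 421 90.8 on it 153 [616.8 105.5 143.5]
pan R 549 111.6 on it 352 [634.3 -85.6 157.3]
[597.05583251  83.85263367 110.45223407] [639.54631584 130.5408276  149.58065039]
```

Left pan is down again, so this one is heavy and goes in the case.

Call:
jog_arm(increments=[[0,0,0.045,0,0,0,-0.5],[0,0,0.085,0,0,0,-0.5],[0,0,0.103,0,0,0,-0.5],[0,0,0.103,0,0,0,-0.5]])

```text
clock: 43.2
tool_pos: [615.8, 108.3, 108.9]
tcp_rot: [[-1.0, -0.002, -0.006], [-0.002, 1.0, -0.001], [0.006, -0.001, -1.0]]
force: [0.1, 0.2, 0.0]
grip_width: 64.1
finger_force: 0.0
```

Call:
jog_arm(increments=[[0,0,0,0,0,0,1],[0,0,0,0,0,0,1],[0,0,0,0,0,0,1],[0,0,0,0,0,0,1]])

```text
clock: 43.6
tool_pos: [618.2, 108.4, 114.4]
tcp_rot: [[-1.0, -0.002, 0.002], [-0.002, 1.0, 0.0], [-0.002, 0.0, -1.0]]
force: [-3.1, -2.6, 6.1]
grip_width: 42.3
finger_force: 71.1
```

Call:
jog_arm(increments=[[0,0,-0.02,0,0,0,1],[0,0,-0.05,0,0,0,1],[0,0,-0.08,0,0,0,1],[0,0,-0.09,0,0,0,1],[0,0,-0.09,0,0,0,1]])

```text
clock: 44.1
tool_pos: [618.2, 108.8, 203.4]
tcp_rot: [[-1.0, -0.002, 0.002], [-0.002, 1.0, 0.001], [-0.002, 0.001, -1.0]]
force: [0.8, -0.5, -6.7]
grip_width: 42.3
finger_force: 72.4
```

Call:
jog_arm(increments=[[0.03,0.028,0,0,0,0,1],[0.06,0.056,0,0,0,0,1],[0.09,0.084,0,0,0,0,1],[0.12,0.112,0,0,0,0,1],[0.15,0.14,0,0,0,0,1]])

```text
clock: 44.6
tool_pos: [465.3, 248.8, 200.0]
tcp_rot: [[-1.0, -0.002, -0.003], [-0.002, 1.0, -0.001], [0.003, -0.001, -1.0]]
force: [-0.3, 0.9, -6.9]
grip_width: 42.2
finger_force: 72.7
```

Call:
jog_arm(increments=[[0.03,0.028,0,0,0,0,1],[0.059,0.056,0,0,0,0,1],[0.059,0.056,0,0,0,0,1],[0.059,0.056,0,0,0,0,1],[0.059,0.056,0,0,0,0,1]])

```text
clock: 45.1
tool_pos: [408.1, 303.5, 201.2]
tcp_rot: [[-1.0, -0.002, -0.002], [-0.002, 1.0, -0.001], [0.002, -0.001, -1.0]]
force: [-0.3, -0.0, -6.3]
grip_width: 42.1
finger_force: 73.1
```

```bash
python3 - <<'E'
from h import *
mp();p,P=cloud("side"); Q=P.reshape(-1,3)
s=sense()["tool_pos"];q=Q[(abs(Q[:,0]-s[0])<22)&(abs(Q[:,1]-s[1])<22)&(Q[:,2]>130)&(Q[:,2]<s[2]+60)]
print(q.min(0),q.max(0)); save("s10",cv2.resize(p[40:240,130:370],(720,600)))
E
```

```text
t 45.1 tcp [408.1 303.5 201.2] q [37. -1.  0. 92.  0. 37.] F [-0.3 -0.  -6.3] w 42.1 ff 73.1
[387.47792133 281.51624431 176.67192207] [430.07701214 325.04969426 246.39133832]
```

View pics/s10.png

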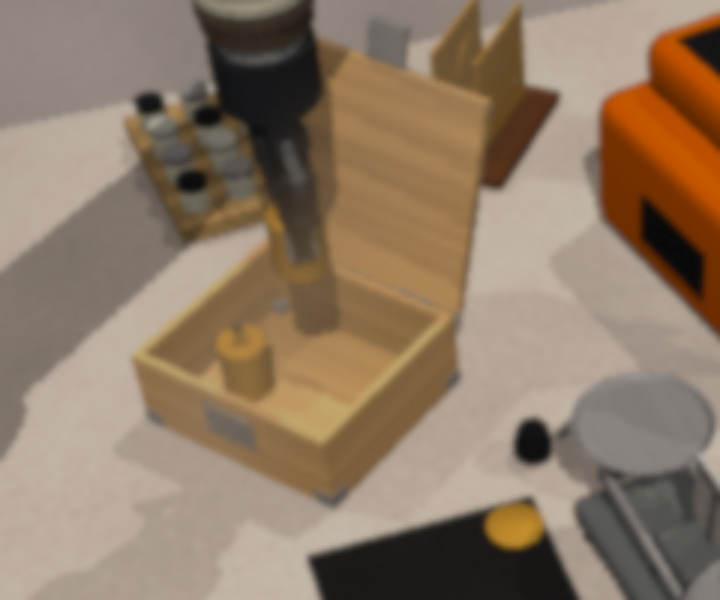

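The held weight is over free floor in the case, and the first one stands at crop (245,360), clear of it.

Call:
jog_arm(increments=[[0,0,0.04,0,0,0,1],[0,0,0.08,0,0,0,1],[0,0,0.115,0,0,0,1],[0,0,0.14,0,0,0,1],[0,0,0.155,0,0,0,1]])

```text
clock: 45.65
tool_pos: [407.6, 302.5, 44.6]
tcp_rot: [[-1.0, -0.001, -0.003], [-0.001, 1.0, -0.002], [0.003, -0.002, -1.0]]
force: [-0.6, -1.2, -5.7]
grip_width: 41.9
finger_force: 73.2
```

Call:
jog_arm(increments=[[0,0,0.005,0,0,0,1],[0,0,0.01,0,0,0,1],[0,0,0.014,0,0,0,1],[0,0,0.014,0,0,0,1]])

```text
clock: 46.05
tool_pos: [408.3, 304.3, 33.9]
tcp_rot: [[-1.0, -0.002, 0.0], [-0.002, 1.0, 0.001], [-0.0, 0.001, -1.0]]
force: [-0.5, 0.3, -6.8]
grip_width: 42.0
finger_force: 73.2
```

Call:
jog_arm(increments=[[0,0,0,0,0,0,0.2],[0,0,0,0,0,0,-0.25],[0,0,0,0,0,0,-0.25],[0,0,0,0,0,0,-0.25]])

```text
clock: 46.45
tool_pos: [408.5, 304.5, 34.4]
tcp_rot: [[-1.0, -0.002, 0.001], [-0.002, 1.0, 0.001], [-0.001, 0.001, -1.0]]
force: [-0.9, -0.2, -0.4]
grip_width: 53.6
finger_force: 0.0
```

Call:
jog_arm(increments=[[0,0,-0.03,0,0,0,-0.25],[0,0,-0.07,0,0,0,-0.25],[0,0,-0.11,0,0,0,-0.25],[0,0,-0.15,0,0,0,-0.25],[0,0,-0.19,0,0,0,-0.25]])

```text
clock: 46.95
tool_pos: [408.0, 304.0, 225.7]
tcp_rot: [[-1.0, -0.002, 0.0], [-0.002, 1.0, 0.001], [-0.0, 0.001, -1.0]]
force: [0.7, 0.6, -0.1]
grip_width: 53.2
finger_force: 0.0
```

```bash
python3 - <<'E'
from h import *
import h
mp(); p,P=cloud("side"); pans(P); Q=P.reshape(-1,3)
q=Q[(abs(Q[:,0]-408)<25)&(abs(Q[:,1]-304)<25)&(Q[:,2]>50)&(Q[:,2]<70)]; print("case w2",len(q),q.mean(0))
s=sense(); h.getcmd0=(s["tool_pos"],Ro.from_matrix(s["tcp_rot"])); h.getcmd=lambda:h.getcmd0
plan([(560,60,215,135,0,-.6),(636.5,-81.5,215,90,0,-.6,3)])
E
```

```text
t 46.95 tcp [408.  304.  225.7] q [37. -1.  3. 94.  0. 37.] F [ 0.7  0.6 -0.1] w 53.2 ff 0.0
pan L 526 111.5 on it 0 
pan R 526 90.6 on it 250 [634.8 -82.6 142.7]
case w2 201 [408.33727    299.55461807  59.8586063 ]
[[-0.021,-0.035,0.002,0.1,0.0,6.4,-0.6],[-0.043,-0.07,0.005,0.1,0.1,12.9,-0.6],[-0.064,-0.105,0.007,0.2,0.1,19.3,-0.6],[-0.086,-0.14,0.01,0.3,0.1,25.8,-0.6],[-0.107,-0.175,0.012,0.3,0.2,32.2,-0.6]]
[[-0.037,-0.018,0.002,0.1,0.0,6.4,-0.6],[-0.074,-0.036,0.005,0.1,0.1,12.9,-0.6],[-0.097,-0.05,0.005,0.1,0.1,20.4,-0.6],[-0.12,-0.063,0.005,0.1,0.0,27.9,-0.6],[-0.144,-0.076,0.005,0.1,0.0,35.4,-0.6]]
[[-0.027,0.003,0.0,0.0,0.0,7.5,-0.6],[-0.053,0.006,0.0,0.0,0.0,15.0,-0.6],[-0.08,0.008,0.0,0.0,0.0,22.5,-0.6],[-0.08,0.008,0.0,0.0,0.0,22.5,-0.6],[-0.08,0.008,0.0,0.0,0.0,22.5,-0.6]]
[[0.0,0.0,0.0,0.0,0.0,0.0,-0.6]]
```

Call:
jog_arm(increments=[[-0.021,-0.035,0.002,0,0,6.4,-0.6],[-0.043,-0.07,0.005,0,0,12.9,-0.6],[-0.064,-0.105,0.007,0,0,19.3,-0.6],[-0.086,-0.14,0.01,0,0,25.8,-0.6],[-0.107,-0.175,0.012,0,0,32.2,-0.6]])

```text
clock: 47.5
tool_pos: [516.3, 127.8, 211.7]
tcp_rot: [[-0.845, 0.535, 0.0], [0.535, 0.845, 0.001], [-0.0, 0.001, -1.0]]
force: [-0.0, 1.1, 0.0]
grip_width: 68.0
finger_force: 0.0
```

Call:
jog_arm(increments=[[-0.037,-0.018,0.002,0,0,6.4,-0.6],[-0.074,-0.036,0.005,0,0,12.9,-0.6],[-0.097,-0.05,0.005,0,0,20.4,-0.6],[-0.12,-0.063,0.005,0,0,27.9,-0.6],[-0.144,-0.076,0.005,0,0,35.4,-0.6]])

```text
clock: 48.0
tool_pos: [597.7, -12.8, 206.6]
tcp_rot: [[-0.378, 0.926, 0.0], [0.926, 0.378, 0.0], [0.0, 0.0, -1.0]]
force: [0.0, -0.4, 0.8]
grip_width: 68.4
finger_force: 0.0
```

Call:
jog_arm(increments=[[-0.027,0.003,0,0,0,7.5,-0.6],[-0.053,0.006,0,0,0,15,-0.6],[-0.08,0.008,0,0,0,22.5,-0.6],[-0.08,0.008,0,0,0,22.5,-0.6],[-0.08,0.008,0,0,0,22.5,-0.6]])

```text
clock: 48.5
tool_pos: [635.2, -82.7, 206.1]
tcp_rot: [[-0.001, 1.0, -0.001], [1.0, 0.001, 0.001], [0.001, -0.001, -1.0]]
force: [0.3, -0.3, -0.1]
grip_width: 68.2
finger_force: 0.0
```

Call:
jog_arm(increments=[[0,0,0,0,0,0,-0.6],[0,0,0,0,0,0,-0.6]])

```text
clock: 48.7
tool_pos: [635.0, -81.5, 206.6]
tcp_rot: [[-0.003, 1.0, -0.0], [1.0, 0.003, 0.0], [0.0, -0.0, -1.0]]
force: [-0.6, 0.4, 0.0]
grip_width: 68.5
finger_force: 0.0
```

```bash
python3 - <<'E'
from h import *
mp(); print(sense()["tcp_rot"].round(3).tolist()); p,P=cloud("side"); pans(P)
# block rectangle & hole by depth
Q=P.reshape(-1,3); q=Q[(abs(Q[:,0]-634)<60)&(abs(Q[:,1]+311)<120)&(Q[:,2]>17)&(Q[:,2]<28)]
print("block",cv2.minAreaRect(q[:,:2].astype(np.float32)))
h=Q[(abs(Q[:,0]-637)<26)&(abs(Q[:,1]+256)<26)&(Q[:,2]>7)&(Q[:,2]<15)]; print("hole floor",len(h),h.mean(0),h.min(0),h.max(0))
q=q[abs(q[:,0]-637)<45]; q=q[abs(q[:,1]+256)<45]
# ring fit: nearest rim points around hole
best=None
import itertools
B=[(r,cx,cy) for cx in np.arange(628,648,1) for cy in np.arange(-268,-244,1) for r in [np.sort(np.hypot(q[:,0]-cx,q[:,1]-cy))[5]]]
print("max empty circle",max(B))
save("s11",cv2.resize(p[260:420,370:562],(720,600)))
E
```

```text
t 48.7 tcp [635.  -81.5 206.6] q [-7. 17. 22. 94.  0. 83.] F [-0.6  0.4  0. ] w 68.5 ff 0.0
[[-0.003, 1.0, -0.0], [1.0, 0.003, 0.0], [0.0, -0.0, -1.0]]
pan L 375 111.5 on it 0 
pan R 534 90.6 on it 252 [635.3 -82.6 143.2]
block ((636.0267944335938, -307.2663879394531), (193.89576721191406, 72.78242492675781), 87.19552612304688)
hole floor 311 [ 640.73296686 -249.18107595   11.29400461] [ 617.36987926 -271.41789168    7.01065951] [ 662.91291785 -230.03156907   14.86340374]
max empty circle (np.float64(24.268535167230592), np.int64(638), np.int64(-254))
```

View pics/s11.png

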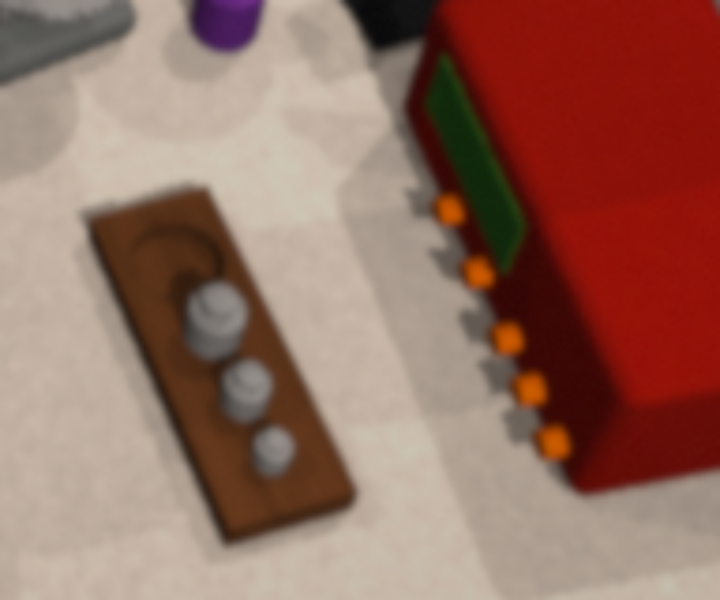

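The empty hole shows at crop (180,255). The camera places it at about (638,-254) and my earlier grasp at (639,-256.5). That agrees within the 4 mm clearance. Picking up the check weight next.

Call:
jog_arm(increments=[[0.001,0.002,0.045,0,0,0,-0.6],[0.001,0.002,0.08,0,0,0,-0.6],[0.001,0.002,0.095,0,0,0,-0.6],[0.001,0.002,0.095,0,0,0,-0.6],[0.001,0.002,0.095,0,0,0,-0.6]])

```text
clock: 49.25
tool_pos: [637.6, -81.2, 112.9]
tcp_rot: [[-0.001, 1.0, 0.001], [1.0, 0.001, 0.0], [0.0, 0.001, -1.0]]
force: [-0.3, 0.8, 0.5]
grip_width: 67.9
finger_force: 0.0
```

Call:
jog_arm(increments=[[0,0,0,0,0,0,1],[0,0,0,0,0,0,1],[0,0,0,0,0,0,1],[0,0,0,0,0,0,1],[0,0,0,0,0,0,1]])

```text
clock: 49.75
tool_pos: [637.7, -81.5, 113.6]
tcp_rot: [[-0.001, 1.0, 0.002], [1.0, 0.001, 0.0], [0.0, 0.002, -1.0]]
force: [-2.5, -0.3, 6.6]
grip_width: 40.1
finger_force: 69.9
```

Call:
jog_arm(increments=[[0,0,-0.02,0,0,0,1],[0,0,-0.05,0,0,0,1],[0,0,-0.055,0,0,0,1],[0,0,-0.055,0,0,0,1]])

```text
clock: 50.15
tool_pos: [637.8, -81.5, 166.9]
tcp_rot: [[-0.001, 1.0, 0.001], [1.0, 0.001, 0.0], [0.0, 0.001, -1.0]]
force: [-0.4, -0.3, -4.9]
grip_width: 40.1
finger_force: 72.1
```

Call:
jog_arm(increments=[[-0.04,0,0,0,0,0,1],[-0.08,0.001,0,0,0,0,1],[-0.12,0.001,0,0,0,0,1],[-0.15,0.002,0,0,0,0,1],[-0.176,0.002,0,0,0,0,1]])

```text
clock: 50.65
tool_pos: [638.6, -259.1, 163.5]
tcp_rot: [[0.0, 1.0, -0.003], [1.0, -0.0, 0.001], [0.001, -0.003, -1.0]]
force: [0.5, -0.1, -5.4]
grip_width: 39.6
finger_force: 72.0
```

Call:
jog_arm(increments=[[0,0,0,0,0,0,1],[0,0,0,0,0,0,1],[0,0,0,0,0,0,1],[0,0,0,0,0,0,1],[0,0,0,0,0,0,1]])

```text
clock: 51.15
tool_pos: [639.4, -256.5, 166.1]
tcp_rot: [[-0.002, 1.0, -0.001], [1.0, 0.002, 0.0], [0.0, -0.001, -1.0]]
force: [0.4, -0.2, -5.2]
grip_width: 39.8
finger_force: 72.0
```

```bash
python3 - <<'E'
from h import *
mp(); p,P=cloud("side"); pans(P); Q=P.reshape(-1,3)
q=Q[(abs(Q[:,0]-638)<24)&(abs(Q[:,1]+256)<30)&(Q[:,2]>110)&(Q[:,2]<225)]; print(q.min(0),q.max(0))
E
```

```text
t 51.15 tcp [ 639.4 -256.5  166.1] q [-22.  24.  26.  92.   0.  68.] F [ 0.4 -0.2 -5.2] w 39.8 ff 72.0
pan L 516 102.2 on it 0 
pan R 675 100.1 on it 0 
[ 614.26511914 -272.90481549  141.54466204] [ 661.88626111 -244.98781008  224.8183703 ]
```

Call:
jog_arm(increments=[[0,-0.001,0.035,0,0,0,1],[0,-0.001,0.07,0,0,0,1],[0,-0.001,0.095,0,0,0,1],[0,-0.001,0.11,0,0,0,1],[0,-0.001,0.115,0,0,0,1]])

```text
clock: 51.7
tool_pos: [637.6, -256.8, 49.5]
tcp_rot: [[-0.001, 1.0, -0.003], [1.0, 0.001, 0.001], [0.001, -0.003, -1.0]]
force: [-0.3, -0.2, -4.5]
grip_width: 39.7
finger_force: 72.0
```

Call:
jog_arm(increments=[[0,0,0,0,0,0,1],[0,0,0,0,0,0,1],[0,0,0.003,0,0,0,1],[0,0,0.007,0,0,0,1],[0,0,0.01,0,0,0,1]])

```text
clock: 52.2
tool_pos: [638.3, -257.4, 41.1]
tcp_rot: [[-0.001, 1.0, -0.0], [1.0, 0.001, 0.0], [0.0, -0.0, -1.0]]
force: [0.1, 0.5, -4.8]
grip_width: 39.7
finger_force: 72.0
```

```bash
python3 - <<'E'
from h import *
mp()
E
```

```text
t 52.2 tcp [ 638.3 -257.4   41.1] q [-22.  24.  12.  78.   0.  68.] F [ 0.1  0.5 -4.8] w 39.7 ff 72.0
```

Call:
jog_arm(increments=[[0,0,0.002,0,0,0,1],[0,0,0.004,0,0,0,1],[0,0,0.006,0,0,0,1],[0,0,0.008,0,0,0,1],[0,0,0.008,0,0,0,1]])

```text
clock: 52.7
tool_pos: [638.2, -257.4, 34.3]
tcp_rot: [[-0.001, 1.0, 0.0], [1.0, 0.001, 0.0], [0.0, 0.0, -1.0]]
force: [-4.3, 2.4, 3.7]
grip_width: 39.8
finger_force: 72.6
```

```bash
python3 - <<'E'
from h import *
mp(); p,P=cloud("side"); Q=P.reshape(-1,3)
q=Q[(abs(Q[:,0]-638)<14)&(abs(Q[:,1]+256)<14)&(Q[:,2]>60)&(Q[:,2]<84)]; print(len(q), q.mean(0) if len(q) else 0, q.max(0) if len(q) else 0)
E
```

```text
t 52.7 tcp [ 638.2 -257.4   34.3] q [-22.  24.  12.  77.   0.  68.] F [-4.3  2.4  3.7] w 39.8 ff 72.6
65 [ 639.89550668 -258.45890414   70.80163516] [ 649.94299526 -246.61378852   76.38658122]
```

Call:
jog_arm(increments=[[0,0,0,0,0,0,0.2],[0,0,0,0,0,0,-0.6],[0,0,0,0,0,0,-0.6],[0,0,0,0,0,0,-0.6],[0,0,0,0,0,0,-0.6]])

```text
clock: 53.25
tool_pos: [638.3, -257.4, 33.0]
tcp_rot: [[-0.001, 1.0, -0.0], [1.0, 0.001, 0.0], [0.0, -0.0, -1.0]]
force: [0.1, 0.5, -0.9]
grip_width: 68.4
finger_force: 0.0
```

Call:
jog_arm(increments=[[0,0,-0.03,0,0,0,-0.6],[0,0,-0.07,0,0,0,-0.6],[0,0,-0.11,0,0,0,-0.6],[0,0,-0.15,0,0,0,-0.6],[0,0,-0.19,0,0,0,-0.6]])

```text
clock: 53.75
tool_pos: [638.1, -257.3, 224.9]
tcp_rot: [[-0.001, 1.0, -0.0], [1.0, 0.001, 0.0], [0.0, -0.0, -1.0]]
force: [1.3, 0.1, 0.6]
grip_width: 68.5
finger_force: 0.0
```

Call:
jog_arm(increments=[[0,-0.04,0,0,0,0,-0.6],[0,-0.08,0,0,0,0,-0.6],[0,-0.12,0,0,0,0,-0.6],[0,-0.16,0,0,0,0,-0.6],[0,-0.16,0,0,0,0,-0.6]])

```text
clock: 54.25
tool_pos: [474.7, -257.4, 224.1]
tcp_rot: [[0.001, 1.0, -0.001], [1.0, -0.001, 0.0], [0.0, -0.001, -1.0]]
force: [1.2, -0.2, 0.2]
grip_width: 68.8
finger_force: 0.0
```

```bash
python3 - <<'E'
from h import *
mp(); p,P=cloud("side"); Q=P.reshape(-1,3); pans(P)
q=Q[(abs(Q[:,0]-638)<20)&(abs(Q[:,1]+256)<20)&(Q[:,2]>62)&(Q[:,2]<90)]; print(len(q), q.mean(0), q.max(0),np.percentile(q[:,2],90))
save("s12",p)
E
```

```text
t 54.25 tcp [ 474.7 -257.4  224.1] q [-28.   3.   8.  94.  -0.  62.] F [ 1.2 -0.2  0.2] w 68.8 ff 0.0
pan L 0 nan on it 0 
pan R 447 101.3 on it 0 
133 [ 637.08151926 -252.9196772    71.78819779] [ 650.53645322 -237.70507957   76.6191976 ] 74.60072219051668
  return _methods._mean(a, axis=axis, dtype=dtype,
  ret = ret.dtype.type(ret / rcount)
```

View pics/s12.png

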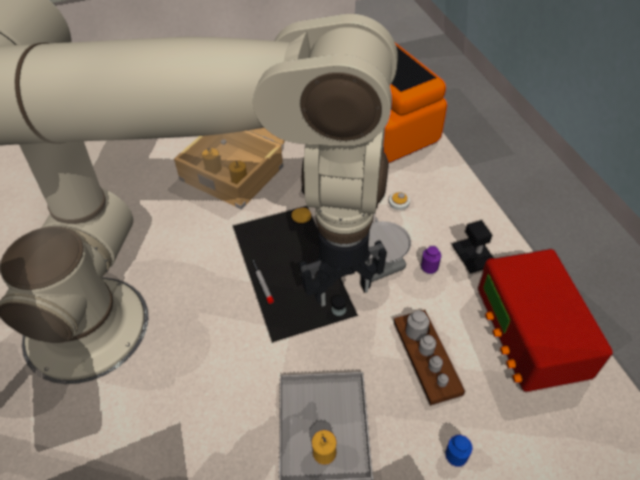

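The check weight is back in its hole at (418,322), with its knob at the starting height. Two weights stand in the case and one in the tray, at (323,447).

```bash
python3 -c "
from h import *
print(finish_job())"
```

```text
the job is handed in; nothing more can be done
None
```

The job is handed in: of the three clock weights, the two heavy ones are in the open case and the light one is in the tray. The check weight is back in its hole; the arm hid the lid in the last picture, but it was leaning open in the last view that showed it.

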